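# Chock the pipe and rock the centring head to its set mark

### The job

Chock the pipe so it cannot roll: drop the two brass pins, one after the other, fully home into the two bores close beside it. Then take the centring head by its blue grip, seat its V saddle squarely on the pipe between the pins and rock it round the pipe until the swinging needle settles on the red mark, and finish while still holding it there, steady and pressed lightly on the pipe, ready for the punch blow. Leave everything else where it is.

Things in the scene. Friction and masses are not known exactly. Their poses are not given: they have to be found in the camera images.
- plate: Fixed steel chocking plate, 260 x 200 x 25 mm, on the bench. Origin: centre of its underside; x along the pipe on it, y to its open side, z up. Two black stop pins (16 mm across, 35 mm high) are bolted on at x = -65 and 65, y = -33.5 mm. Open side: four 18 mm bores right through (a pin in one stands on the bench): bore_a and bore_b close beside the pipe, and two spare at y = 75 mm, to stay empty.
- bore_a (a point): Centre of the mouth, at the plate's top face, of the bore close beside the pipe at plate x = -65, y = 33.5 mm (bore 18 mm across, 25 mm deep).
- bore_b (a point): The same for the other bore close beside the pipe, at plate x = +65, y = 33.5 mm.
- pipe: Loose rusty pipe, 48 mm outside diameter, 200 mm long, about 0.75 kg, on the plate along its x, against the black stops; its axis is 49 mm above the bench and about 1 mm to the -y side of the plate's middle line. It can roll to the open side until both pins are in, then has up to 3 mm of play each way. Origin: middle of its axis; x along it.
- pin_a: Loose brass dowel pin, 16 mm diameter, 105 mm long, about 0.15 kg, chamfered foot; fits the bores with 2 mm play. Starts upright in the wooden rack, standing 75 mm out of it. Origin: centre of its foot; z along the pin. The two pins are alike; either may go in either bore.
- pin_b: The other brass dowel pin, just like pin_a.
- rack: Fixed wooden rack, 200 x 50 mm, 40 mm high, with a row of four holes 47 mm apart along its x (30 mm deep); the two brass pins, the centre punch and the marker stand in them in any order. Origin: centre of its underside.
- gauge: Loose pipe centring head, 0.4 kg, 206 mm tall, standing on the bench on the lower edges of its saddle. Origin: midway between those edges; x out of the white dial, z up. Saddle: two legs, 50 mm long in x, forming an inverted 90 degree V, apex 28 mm up, mouth 56 mm. Dial case: 88 mm across, 13 thick, centre 90 up. Blue grip 134 to 196 mm up, 30 wide (y), 20 thick (x), under a steel cap 18 across, 10 high.
- grip (a point): Middle of the part of the blue grip to be held, 166 mm above the gauge's origin (32 mm above the top of the dial case); 30 mm wide across the gauge's y. Axes as the gauge's.
- seat (a point): Point of the gauge where the pipe's axis runs when both saddle legs bear on the pipe: 5.9 mm below the gauge's origin, 172 mm below the grip along the gauge's z. Axes as the gauge's. Once seated, the gauge rocks round the pipe about this point, about its x.
- mark (a joint): Setting of the red mark on the dial's bezel, rad: turn about the gauge's x from the dial's top, positive towards the gauge's -y side. Preset to 0.2 to 0.45; stiff, it stays there. The mark is 4.4 mm wide, 37.5 mm from the dial's centre.
- needle (a joint): Angle of the black weighted needle, rad, measured like mark. It swings freely and settles pointing straight up (in about 1 s), so turning the gauge by a about its own x makes it read -a. It is on the mark when it reads the same as mark: the gauge then leans towards its own +y side by the mark's angle.
- mark_tip (a point): Middle of the red mark, 37.5 mm from the dial's centre; its z points outwards from the dial's centre through the mark.
- needle_tip (a point): Upper tip of the black needle, 37.5 mm from the dial's centre; its z points from the dial's centre to the tip.
- punch: Bystander: dark steel centre punch, 15 mm across, 105 mm long, standing in the rack. Origin: its foot.
- marker: Bystander: white paint marker with green cap, 15 mm across, 110 mm long, standing in the rack. Origin: its foot.
- wrench: Bystander: steel wrench, 200 mm long, lying flat on the bench beyond the plate.
- tape: Bystander: yellow tape measure, 62 x 36 x 58 mm, standing near the robot.
- square: Bystander: red triangular welding square, 110 mm, 16 mm thick, lying flat.
- offcut: Bystander: rusty 40 mm square tube offcut, 170 mm long, lying flat.
- grinder: Bystander: green and black angle grinder, 300 mm long, about 95 mm high, lying on the left of the bench.
Mind the look-alikes: they are no part of the job. What is shaped like the gauge but orange or pink is not meant.

How it is judged (in metres and radians):
On the way, in this order (a step that is already met when the one before it is completed fails the run):
1. one brass pin is fully home in a bore beside the pipe (((horizontal distance between pin_a and bore_a below 0.0035 m and z of pin_a in the frame of plate below 0.004 m and angle between pin_a's own z axis and vertical below 0.12 rad) or (horizontal distance between pin_a and bore_b below 0.0035 m and z of pin_a in the frame of plate below 0.004 m and angle between pin_a's own z axis and vertical below 0.12 rad) or (horizontal distance between pin_b and bore_a below 0.0035 m and z of pin_b in the frame of plate below 0.004 m and angle between pin_b's own z axis and vertical below 0.12 rad) or (horizontal distance between pin_b and bore_b below 0.0035 m and z of pin_b in the frame of plate below 0.004 m and angle between pin_b's own z axis and vertical below 0.12 rad))), for 0.2 s.
2. both brass pins are fully home, one in each bore beside the pipe, and let go ((((horizontal distance between pin_a and bore_a below 0.0035 m and z of pin_a in the frame of plate below 0.004 m and angle between pin_a's own z axis and vertical below 0.12 rad) and (horizontal distance between pin_b and bore_b below 0.0035 m and z of pin_b in the frame of plate below 0.004 m and angle between pin_b's own z axis and vertical below 0.12 rad)) or ((horizontal distance between pin_a and bore_b below 0.0035 m and z of pin_a in the frame of plate below 0.004 m and angle between pin_a's own z axis and vertical below 0.12 rad) and (horizontal distance between pin_b and bore_a below 0.0035 m and z of pin_b in the frame of plate below 0.004 m and angle between pin_b's own z axis and vertical below 0.12 rad))) and contact force between the fingers and pin_a below 0.3 N and contact force between the fingers and pin_b below 0.3 N), for 0.2 s.
3. the centring head's saddle is seated on the pipe between the pins (x of seat in the frame of plate between -0.04 and 0.04 m and y of seat in the frame of pipe between -0.0035 and 0.0035 m and z of seat in the frame of pipe between -0.0035 and 0.0035 m and y of pipe in the frame of plate between -0.006 and 0.006 m and z of pipe in the frame of plate between 0.045 and 0.053 m and angle between the x axis of gauge and the x axis of pipe, either way round below 0.1 rad and contact force between gauge and pipe above 0.5 N), for 0.2 s.
At the end, for the whole second after the job is handed in: Both brass pins fully home (4 mm) in the bores beside the pipe, let go; the gauge, still in the fingers and at rest, bears on the pipe (0.5 to 40 N) with its saddle seated (3.5 mm) within 40 mm of the plate's middle, square to it (0.1 rad); its needle is still, within 0.06 rad of the red mark (all of step 2 and all of step 3 and angle between the z axis of needle_tip and the z axis of mark_tip, either way round below 0.06 rad and velocity of joint needle between -0.3 and 0.3 rad/s and contact force between the fingers and gauge above 2 N and contact force between gauge and pipe below 40 N and contact force between gauge and plate below 0.3 N and linear speed of each of gauge, pipe below 0.02 m/s); the arm keeps its last pose, push and grip.
It fails at once if a bystander (punch, marker, wrench, tape, square, offcut or grinder) is moved by more than 30 mm (distance of any of punch, marker, wrench, tape, square, offcut, grinder from where it was at the start of the episode above 0.03 m).
It fails at once if the gauge is rammed onto the pipe with more than 80 N (contact force between gauge and pipe above 80 N).
It also fails if it takes over 72 s, if anything falls off the work surface, if the arm or the gripper's body presses on something with over 40 N, if the wrist force passes 120 N, or if a joint passes its speed limit or range.

### The arm

A 7-joint arm with a two-finger parallel gripper is mounted at the origin on the work surface. World frame = base frame: x ahead of the robot, y to its left, z up, the work surface at z = 0. Lengths are in mm, angles in rad, forces in N, time in s.
With the tool pointing down it reaches from about 400 to 875 mm from the base axis. Payload 4.4 kg.
Tool frame: the origin (TCP) lies at the very end of the fingers, on their centre line; the grasp point (between the pads) lies 19 mm behind it; z points along the fingers, y is the direction in which the jaws open and shut (so a half turn about z gives the same grasp; the last joint's range is limited). The gripper opens to 85 mm and grips with 20 to 120 N. Pads are 22 mm wide; open, the fingers measure 114 mm over their backs; the gripper's body (76 mm by 85 mm) begins 54 mm behind the grasp point. The pads swing forward as they close: fully open they stand 13 mm farther back than shut.
Start: joints at [-0.066, 0.628, 0.038, 1.517, -0.027, 0.996, -0.02], TCP at [650.014, 0.027, 231.313] pointing down, gripper open.
Joint ranges: [-3.06, 3.06], [-0.37, 2.12], [-1.25, 1.32], [0.18, 2.47], [-1.1, 4.24], [0.23, 1.98], [-2.94, 2.94]. Speed limits (rad/s): [2.57, 2.57, 3.14, 3.14, 3.14, 3.14, 3.14].

### API

Orientations are given as [roll, pitch, yaw] about the fixed x, y, z axes, in that order (R = Rz(yaw) Ry(pitch) Rx(roll)).
In Python, from cell import ctrl gives the robot as it stands. The module is installed in compiled form; this text tells all that it offers.
- The arm moves only by the shell command python3 -m jog 'ROWS'. ROWS is text: rows parted by semicolons, each of 7 numbers parted by spaces: the shift along the tool's x, y, z in mm, then the turn, a rotation vector about the tool's x, y, z in degrees, then the opening, from -1 (shut) to 1 (fully open). In form: x y z wx wy wz claw; .... A call has 1 to 8 rows; each row is the pose to reach, as a shift and turn from the pose commanded when the call began, along the tool's axes at that moment; what a row does not reach only later rows make up. A row lasts 1/8 s, in which the tool goes at most 62.5 mm and 10.7 degrees, less where a joint would pass 70% of its speed; a pose out of reach is approached as far as the arm can. A call with a gripper value outside its range is refused whole. The fingers move at their own pace and stop on an object; the grip force is fixed at half the most. Time passes only in rows, so rows that repeat a pose let the fingers close. It gives the time, the measured TCP pose, the force and the opening at its end, in the units of the state.
- ctrl.read_state(): the state, without advancing time (a new reading comes with each control period).
- ctrl.get_image(name): name is "scene" or "side" or "wrist"; returns a dict with "image" (420x560x3 uint8, red, green, blue), "z_map" (420x560 float32, mm along the optical axis (not along the pixel's ray), 0 where there is no reading), "vertical_fov" (degrees; the focal length in pixels is half the picture's height over the tangent of half this angle, whatever the lens; pixels are square), "cx", "cy" (the principal point, pixels), "k1" (the pictures are not rectified: a ray, as slopes to the right and down, at radius r is drawn at 1 + k1 r^2 times it, then the intrinsics apply), "extrinsics" (4x4, takes a point from world to camera coordinates); the wrist camera has in their place "hand_eye" (4x4, takes a point from camera to tool coordinates, whose origin is the TCP and whose axes are the flange's). Camera axes: x right, y down, z forward; pixel columns grow to the right and rows downward; lengths in mm; the calibration is good to about 2 mm. A picture is of the moment at which its call begins: read the wrist's pose just before it.
- ctrl.finish_job(): hands the job in, once; it reports no verdict.
The state is a dict: "clock": time; "qpos": joint angles; "qd": joint speeds; "tau": joint torques, N m; "eef_pos": TCP position; "tool_rot": TCP orientation; "force": force on the tool from outside, world axes, zero at the start; "torque": the same for the moment, N m; "width": finger opening in mm.
Only numpy, scipy, OpenCV 4.12 (cv2) and the standard library are available. Lean on these libraries where they do the work, as an engineer would, in place of code of your own. Each camera call takes 0.05 s, during which the arm holds its last target.

## Working session

There is one attempt and no reset: what is moved stays moved. The work goes in short steps, Python scripts to look and compute and a shell command to move; the robot and the scene stay as the last step left them, time stands still between calls to the robot, and variables do not carry over. Pictures are saved under pics/ and viewed, and the job is handed in when it is done.

```bash
mkdir -p pics; ls; python3 - <<'E'
from cell import ctrl
import cv2,numpy as np
print(ctrl.read_state())
for n in ["scene","side","wrist"]:
    d=ctrl.get_image(n)
    cv2.imwrite(f"pics/{n}0.png",d["image"][:,:,::-1]); np.savez(f"pics/{n}0.npz",**d)
    print(n,{k:v for k,v in d.items() if k not in("image","z_map")})
E
```

```text
pics
{'clock': 0.0, 'qpos': array([-0.06584078,  0.6293344 ,  0.038454  ,  1.51841093, -0.02699587,
        0.9962903 , -0.01998927]), 'qd': array([ 1.78276356e-03,  1.35702565e-04,  8.10084143e-04, -1.04932636e-03,
        3.15078952e-05, -1.09471488e-04, -1.57865372e-03]), 'tau': array([-1.11932164e-03, -5.63405585e+01,  1.22606792e+00, -1.93450052e+01,
        1.09587883e-02,  1.05136272e-02, -8.84369996e-06]), 'eef_pos': array([6.49354921e+02, 4.61110901e-02, 2.30383189e+02]), 'tool_rot': array([-3.13966840e+00,  3.62291715e-05,  1.57083940e+00]), 'force': array([ 0.46626546, -0.47113335, -0.28098794]), 'torque': array([-0.03546146, -0.02798381, -0.00171221]), 'width': 85.21573236996885}
scene {'vertical_fov': 56.78572074261673, 'cx': 282.5240528575399, 'cy': 210.29099601515958, 'k1': -0.04061618063971019, 'extrinsics': array([[ 2.29363125e-01,  9.73335606e-01,  3.21809680e-03,
        -2.15780243e+02],
       [ 7.96148965e-01, -1.85705642e-01, -5.75899506e-01,
        -3.29679175e+02],
       [-5.59945875e-01,  1.34652194e-01, -8.17514161e-01,
         1.58571930e+03],
       [ 
[... 329 characters left out ...]
5484e-01, -7.71409274e-01,
         2.44331692e+02],
       [ 1.86699459e-01,  7.48506520e-01, -6.36302838e-01,
         1.22201024e+03],
       [ 0.00000000e+00,  0.00000000e+00,  0.00000000e+00,
         1.00000000e+00]])}
wrist {'vertical_fov': 67.19999073617599, 'cx': 273.64097947636634, 'cy': 214.97476993968755, 'k1': -0.05788062657630658, 'hand_eye': array([[ 2.20709035e-04, -9.50126981e-01, -3.11863226e-01,
         8.00006873e+01],
       [ 9.99999963e-01,  1.60473471e-04,  2.18810193e-04,
         4.12704769e-01],
       [-1.57851694e-04, -3.11863263e-01,  9.50126981e-01,
        -1.41925781e+02],
       [ 0.00000000e+00,  0.00000000e+00,  0.00000000e+00,
         1.00000000e+00]])}
```

View pics/scene0.png

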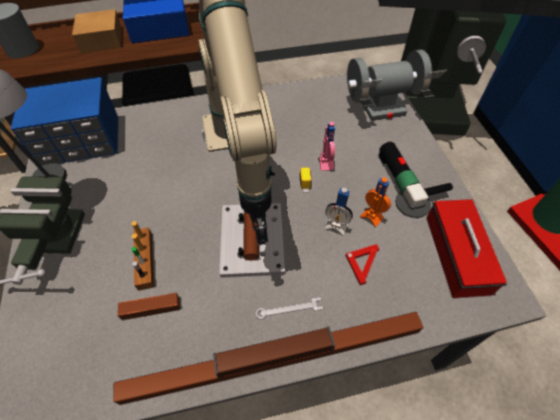

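View pics/side0.png

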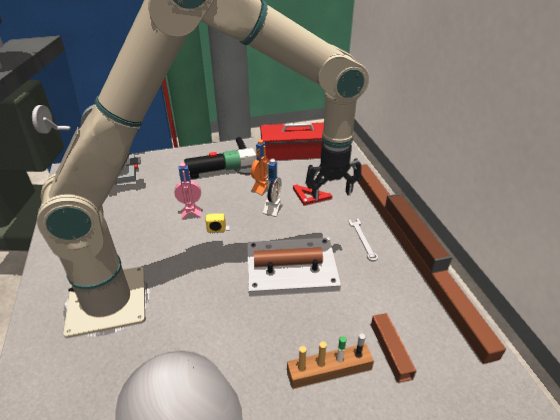

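View pics/wrist0.png

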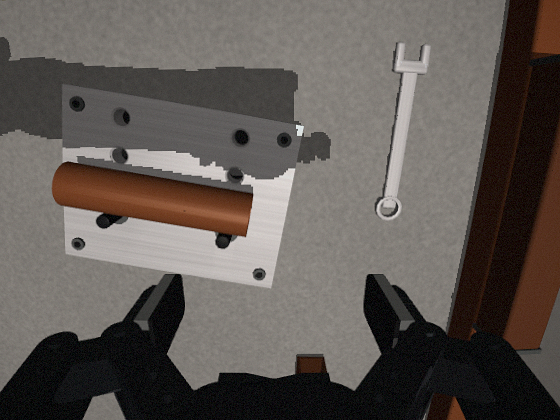

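```bash
cat > h.py <<'E'
import numpy as np, cv2
from scipy.spatial.transform import Rotation as R
def toolT(s):
    T=np.eye(4); T[:3,:3]=R.from_euler('xyz',s['tool_rot']).as_matrix(); T[:3,3]=s['eef_pos']; return T
def cam(d,s=None):
    """camera->world 4x4 and K, dist"""
    h=d['image'].shape[0] if 'image' in d else 420
    f=h/2/np.tan(np.radians(float(d['vertical_fov']))/2)
    K=np.array([[f,0,float(d['cx'])],[0,f,float(d['cy'])],[0,0,1]]); D=np.array([float(d['k1']),0,0,0,0])
    C=np.linalg.inv(d['extrinsics']) if 'extrinsics' in d else toolT(s)@d['hand_eye']
    return C,K,D
def rays(c,px):
    C,K,D=c
    n=cv2.undistortPoints(np.asarray(px,float).reshape(-1,1,2),K,D).reshape(-1,2)
    v=np.c_[n,np.ones(len(n))]@C[:3,:3].T
    return C[:3,3],v
def onz(c,px,z):
    o,v=rays(c,px); t=(z-o[2])/v[:,2]; return o+v*t[:,None]
def depthpts(c,px,z):
    o,v=rays(c,px); return o+v*np.asarray(z)[:,None]
def proj(c,P):
    C,K,D=c; W=np.linalg.inv(C); rv=cv2.Rodrigues(W[:3,:3])[0]
    return cv2.projectPoints(np.asarray(P,float).reshape(-1,1,3),rv,W[:3,3],K,D)[0].reshape(-1,2)
def tri(cs,pxs):
    A=np.zeros((3,3));b=np.zeros(3)
    for c,p in zip(cs,pxs):
        o,v=rays(c,[p]); v=v[0]/np.linalg.norm(v[0]); M=np.eye(3)-np.outer(v,v); A+=M;b+=M@o
    X=np.linalg.solve(A,b); 
    err=[np.linalg.norm(np.cross(X-rays(c,[p])[0],rays(c,[p])[1][0]/np.linalg.norm(rays(c,[p])[1][0]))) for c,p in zip(cs,pxs)]
    return X,err
def crop(img,x0,y0,x1,y1,k,fn):
    cv2.imwrite(fn,cv2.resize(img[y0:y1,x0:x1,::-1],None,fx=k,fy=k,interpolation=cv2.INTER_CUBIC))
def snap(ctrl,n,tag):
    s=ctrl.read_state(); d=ctrl.get_image(n); cv2.imwrite(f"pics/{n}_{tag}.png",d['image'][:,:,::-1])
    return d,s,cam(d,s)
def rel(Tc,Tg):
    """shift in tool axes (mm) and rotvec (deg) from Tc to Tg"""
    d=Tc[:3,:3].T@(Tg[:3,3]-Tc[:3,3]); r=R.from_matrix(Tc[:3,:3].T@Tg[:3,:3]).as_rotvec(degrees=True)
    return np.round(d,1),np.round(r,2)
E
python3 - <<'E'
import numpy as np
from h import *
S=np.load('pics/scene0.npz');D=np.load('pics/side0.npz');W=np.load('pics/wrist0.npz')
crop(S['image'],310,110,410,240,6,'pics/c1.png')
crop(D['image'],165,130,305,225,5,'pics/c2.png')
crop(S['image'],110,205,190,300,6,'pics/c3.png')
crop(D['image'],280,325,380,390,7,'pics/c4.png')
crop(W['image'],40,70,320,300,2,'pics/c5.png')
E
```

```text
(no output)
```

View pics/c1.png

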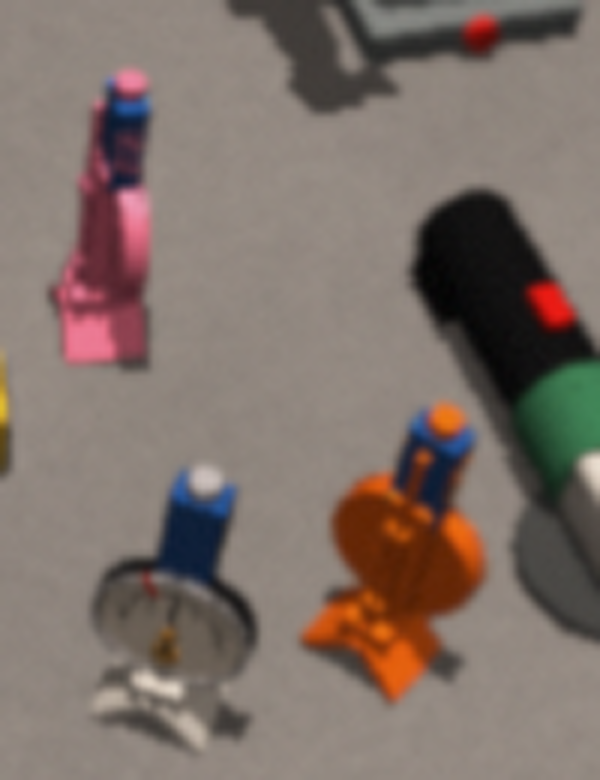

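View pics/c2.png

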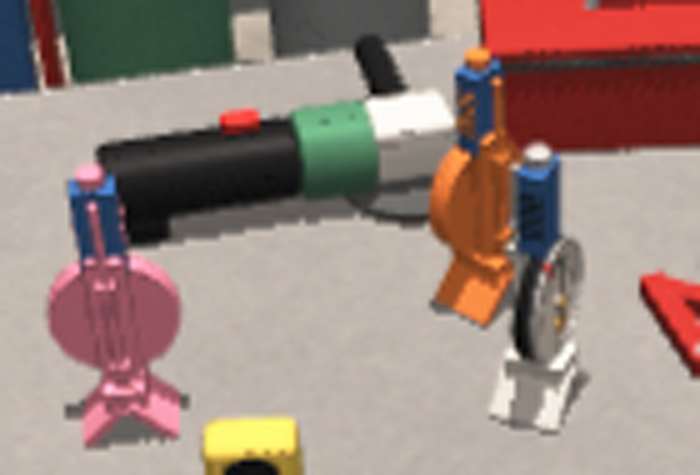

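View pics/c3.png

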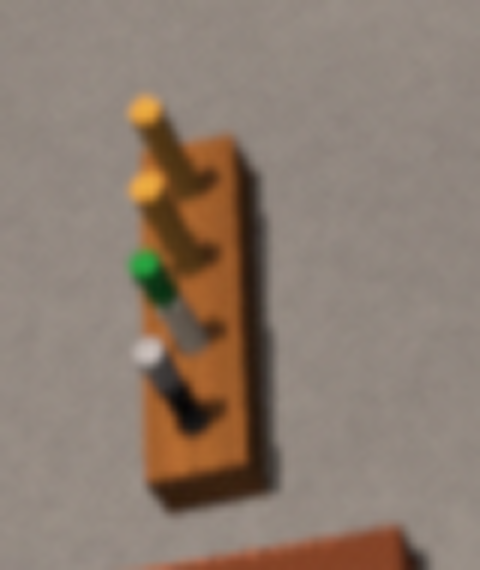

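View pics/c4.png

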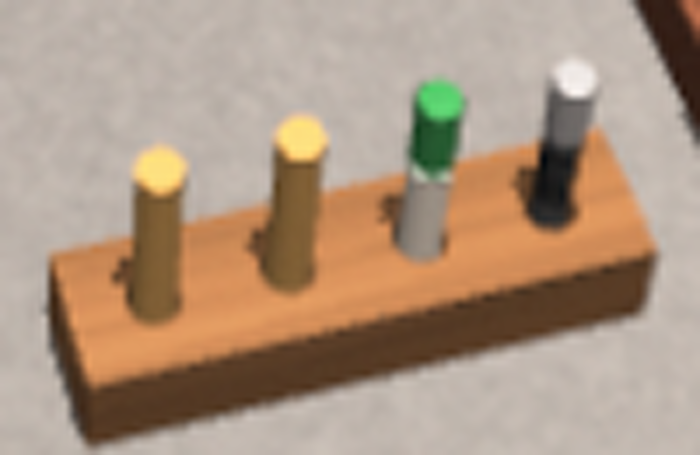

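View pics/c5.png

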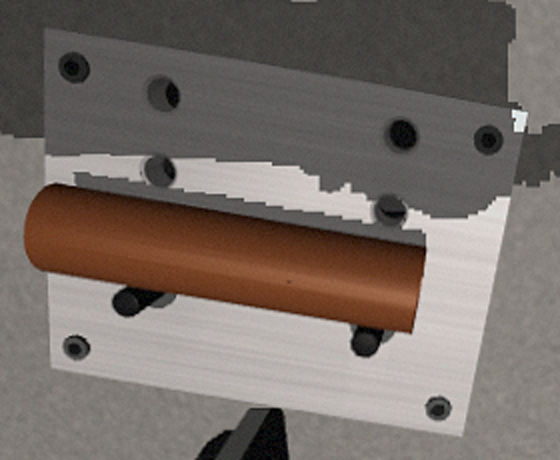

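```bash
python3 - <<'E'
from h import *
S=np.load('pics/scene0.npz');D=np.load('pics/side0.npz');W=np.load('pics/wrist0.npz')
cs,cd=cam(S),cam(D)
s0={'eef_pos':np.array([649.35,.046,230.38]),'tool_rot':np.array([-3.13967,0,1.57084])}
cw=cam(W,s0)
px=np.array([[160,170],[390,211],[163,93],[402,134]])/2.+[40,70]
P=onz(cw,px,25);print('bores',P.round(1))
M=np.array([[-65,33.5],[65,33.5],[-65,75],[65,75]])
a=P[:,:2]
A,_=cv2.estimateAffinePartial2D(M.astype(np.float32),a.astype(np.float32));print(A,np.hypot(A[0,0],A[1,0]),np.degrees(np.arctan2(A[1,0],A[0,0])))
print('resid',(a-(M@A[:,:2].T+A[:,2])).round(1))
for n,p,q in [('pin1',(145,110),(160,170)),('pin2',(148,186),(300,138)),('marker',(145,265),(440,100)),('punch',(149,353),(574,78))]:
    p=np.array(p)/6+[110,205];q=np.array(q)/7+[280,325]
    print(n,tri([cs,cd],[p,q]),onz(cs,[p],115)[0].round(1),onz(cd,[q],115)[0].round(1))
# gauge cap top
p=np.array([207,478])/6+[310,110];q=np.array([540,152])/5+[165,130]
print('cap',tri([cs,cd],[p,q]),onz(cs,[p],206),onz(cd,[q],206))
# bases: saddle
E
```

```text
bores [[479.4  35.8  25. ]
 [606.4  12.3  25. ]
 [486.7  76.7  25. ]
 [614.4  54.2  25. ]]
[[ 9.81160677e-01  1.77768702e-01  5.37092017e+02]
 [-1.77768702e-01  9.81160677e-01 -8.49620764e+00]] 0.9971348879676751 -10.269561118055789
resid [[ 0.1 -0.2]
 [-0.4 -0.6]
 [ 0.1  0.1]
 [ 0.2  0.6]]
pin1 (array([ 464.91252973, -356.54774258,  113.8548957 ]), [np.float64(1.3366305785265886), np.float64(1.3366305785264014)]) [ 464.6 -355.4  115. ] [ 465.5 -358.4  115. ]
pin2 (array([ 511.73462507, -356.12364776,  113.48994037]), [np.float64(1.6797683970531627), np.float64(1.6797683970531376)]) [ 511.4 -354.6  115. ] [ 512.3 -358.5  115. ]
marker (array([ 559.47335437, -356.90142145,  117.16493073]), [np.float64(1.0812971037908834), np.float64(1.0812971037908645)]) [ 557.2 -356.8  115. ] [ 560.8 -356.5  115. ]
punch (array([ 606.2755827 , -357.25163788,  112.73371451]), [np.float64(1.1892291839962303), np.float64(1.1892291839960327)]) [ 606.7 -355.8  115. ] [ 606.1 -359.6  115. ]
cap (array([553.87470629, 277.36515915, 205.94084687]), [np.float64(2.1908103244750716), np.float64(2.1908103244751493)]) [[551.69109956 279.04152816 206.        ]] [[554.61309867 274.02244656 206.        ]]
```

```bash
python3 -m jog '-50 -26 6 0 0 0 -0.2; -102 -53 12 0 0 0 -0.2; -153 -79 18 0 0 0 -0.2; -204 -106 24 0 0 0 -0.2; -255 -132 30 0 0 0 -0.2; -306 -159 36 0 0 0 -0.2; -357 -185 41 0 0 0 -0.2; -357 -185 41 0 0 0 -0.2'; python3 - <<'E'
from h import *; from cell import ctrl
d,s,c=snap(ctrl,'wrist','1'); print(s['eef_pos'],s['tool_rot'],s['force'],s['width'])
np.savez('pics/w1.npz',**d); 
im=cv2.cvtColor(d['image'],cv2.COLOR_RGB2HSV)
m=cv2.inRange(im,(18,110,150),(32,255,255))
n,l,st,ce=cv2.connectedComponentsWithStats(m)
for i in range(1,n):
    if st[i,4]>60: print(st[i],ce[i].round(1),onz(c,[ce[i]],115)[0].round(1), np.median(d['z_map'][l==i]))
E
```

```text
clock: 1.15
eef_pos: [460.4, -362.9, 189.7]
tool_rot: [-3.139, 0.003, 1.561]
force: [0.4, 1.4, -0.6]
width: 34.5
[ 460.442781   -362.86889495  189.70153629] [-3.13851313e+00  2.72123306e-03  1.56081343e+00] [ 0.43849379  1.42504591 -0.55467578] 34.50857653526477
[331 214  22  15 224] [342.3 221.5] [ 510.7 -359.6  115. ] 230.00848
```

View pics/wrist_1.png

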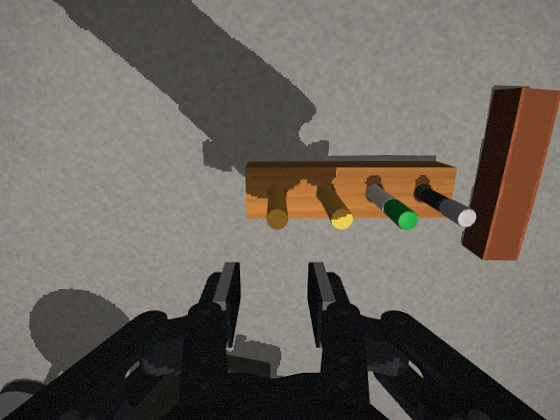

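```bash
python3 - <<'E'
from h import *; from cell import ctrl
d,s,c=snap(ctrl,'wrist','2'); print(s['eef_pos'],s['tool_rot'],s['qd'].round(3))
np.savez('pics/w2.npz',**d,eef_pos=s['eef_pos'],tool_rot=s['tool_rot'])
crop(d['image'],240,150,500,250,3,'pics/c6.png')
E
```

```text
[ 462.85616547 -359.48381584  189.82745972] [-3.14022299e+00  3.64034967e-04  1.56514950e+00] [-0.055 -0.006 -0.054  0.003 -0.016  0.003 -0.008]
```

View pics/c6.png

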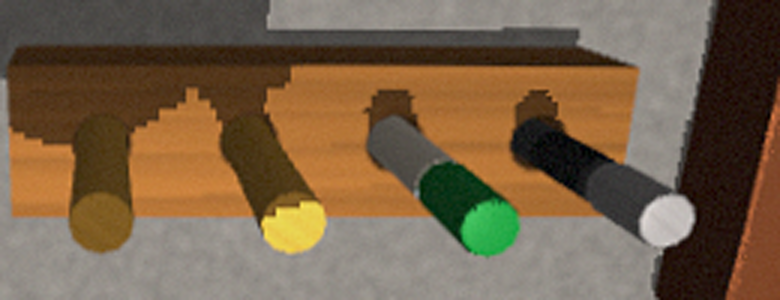

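```bash
python3 - <<'E'
from h import *; from cell import ctrl
d=np.load('pics/w2.npz'); c=cam(d,d)
px=np.array([[101,222],[293,222],[487,227],[668,220]])/3+[240,150]
print(onz(c,px,115).round(1), [d['z_map'][int(y),int(x)] for x,y in px])
# foot entry centres at z=40
print(onz(c,np.array([[101,133],[250,133]])/3+[240,150],45).round(1))
s=ctrl.read_state(); print(s['eef_pos'],s['tool_rot'])
E
```

```text
[[ 463.2 -357.6  115. ]
 [ 510.  -357.8  115. ]
 [ 558.  -359.4  115. ]
 [ 603.8 -357.9  115. ]] [np.float32(230.90552), np.float32(231.36678), np.float32(226.63982), np.float32(230.40573)]
[[ 463.2 -353.3   45. ]
 [ 509.7 -353.6   45. ]]
[ 464.48448144 -357.27524183  189.94799023] [-3.14123626e+00 -8.23263519e-04  1.56885473e+00]
```

```bash
python3 -m jog '0 -1 30 0 0 0 -0.2; 0 -1 60 0 0 0 -0.2; 0 -1 85 0 0 0 -0.2; 0 -1 103 0 0 0 -0.2; 0 -1 106 0 0 0 -0.2; 0 -1 106 0 0 0 -0.6; 0 -1 106 0 0 0 -1; 0 -1 106 0 0 0 -1'; python3 - <<'E'
from h import *; from cell import ctrl
d,s,c=snap(ctrl,'wrist','3'); print(s['eef_pos'],s['tool_rot'],s['force'],s['width'])
E
```

```text
clock: 2.25
eef_pos: [464.2, -357.1, 85.0]
tool_rot: [3.141, 0.0, 1.571]
force: [-0.6, 0.5, 0.6]
width: 14.2
[ 464.18777737 -357.10763009   84.95544046] [3.14090029e+00 3.92842803e-04 1.57066329e+00] [-0.61230404  0.46100868  0.64834526] 14.220954522764915
```

View pics/wrist_3.png

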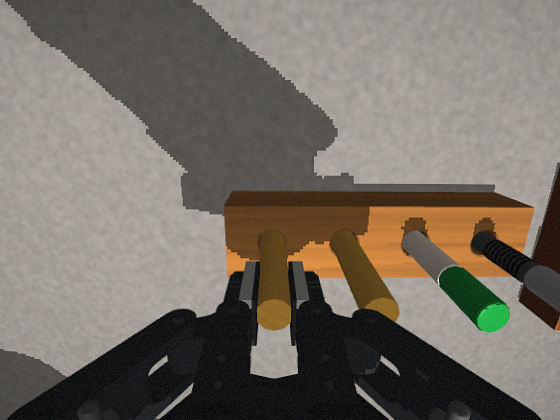

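```bash
python3 -m jog '0 0 -50 0 0 0 -1; 0 0 -105 0 0 0 -1; 30 1 -125 0 0 0 -1; 85 3 -125 0 0 0 -1; 145 6 -125 0 0 2 -1; 205 8 -125 0 0 4 -1; 265 10 -125 0 0 7 -1; 325 13 -125 0 0 10.3 -1' && python3 -m jog '36 -3 10 0 0 0 -1; 66 -12 40 0 0 0 -1; 66 -12 50 0 0 0 -1; 66 -12 50 0 0 0 -1'; python3 - <<'E'
from cell import ctrl; s=ctrl.read_state(); print(s['eef_pos'],s['tool_rot'],s['qd'].round(3),s['force'])
E
```

```text
clock: 3.3
eef_pos: [477.3, -30.2, 209.8]
tool_rot: [3.14, -0.0, 1.389]
force: [0.1, 0.4, -2.2]
width: 14.1
clock: 3.8
eef_pos: [476.8, 34.4, 159.0]
tool_rot: [-3.141, 0.001, 1.391]
force: [-1.0, 0.3, -2.0]
width: 14.1
[476.75809981  34.38548975 158.97234085] [-3.14074710e+00  8.62229346e-04  1.39059438e+00] [ 0.019 -0.021  0.013 -0.018 -0.001  0.009  0.001] [-1.00893619  0.33942007 -1.97116052]
```

```bash
python3 - <<'E'
from h import *; from cell import ctrl
d,s,c=snap(ctrl,'wrist','4'); print(s['eef_pos'],s['tool_rot'],s['qd'].round(3))
np.savez('pics/w4.npz',**d,eef_pos=s['eef_pos'],tool_rot=s['tool_rot'])
crop(d['image'],210,150,450,300,3,'pics/c7.png')
E
```

```text
[476.75809981  34.38548975 158.97234085] [-3.14074710e+00  8.62229346e-04  1.39059438e+00] [ 0.019 -0.021  0.013 -0.018 -0.001  0.009  0.001]
```

View pics/wrist_4.png

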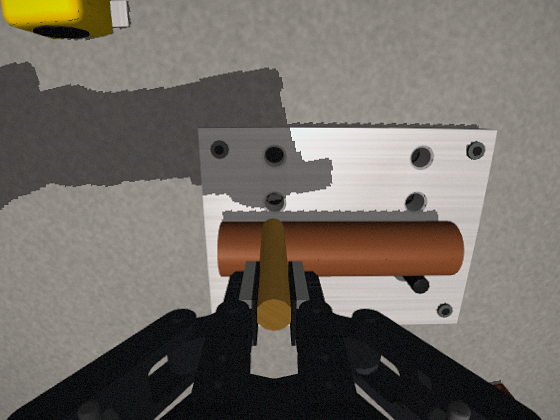

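View pics/c7.png

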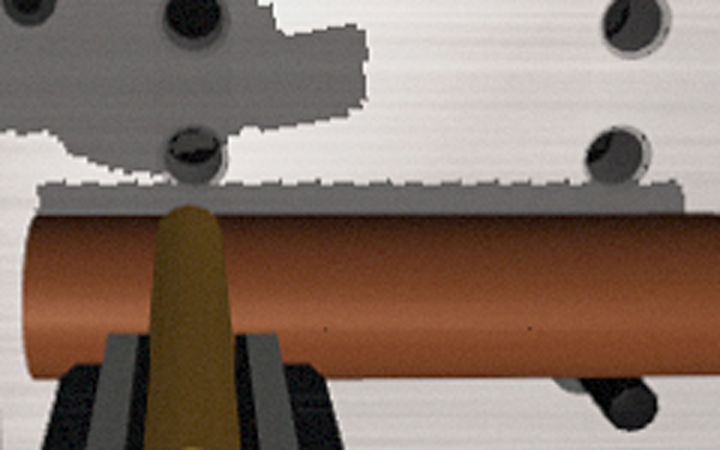

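```bash
python3 - <<'E'
from h import *
d=np.load('pics/w4.npz'); c=cam(d,d)
px=np.array([[196,156],[617,155],[194,16],[634,22]])/3+[210,150]
P=onz(c,px,25); print(P.round(1))
M=np.array([[-65,33.5],[65,33.5],[-65,75],[65,75.]])
A,_=cv2.estimateAffinePartial2D(M.astype(np.float32),P[:,:2].astype(np.float32));print(A,np.hypot(A[0,0],A[1,0]),np.degrees(np.arctan2(A[1,0],A[0,0])))
print('resid',(P[:,:2]-(M@A[:,:2].T+A[:,2])).round(1))
# foot: predicted from tool: TCP + 74..76 along z
T=toolT(d)
for x in (-1,0,1):
  # far edge of the foot (tool +x side, as seen) 
  Q=[T@[x+8*np.cos(a),8*np.sin(a),75,1] for a in (0,)]
  print(x,((proj(c,np.array(Q)[:,:3])-[210,150])*3).round(1))
for sy in(-8,8): print(((proj(c,[(T@[0,sy,60,1])[:3]])-[210,150])*3).round(1))
E
```

```text
[[478.9  35.8  25. ]
 [605.6  13.3  25. ]
 [485.8  77.3  25. ]
 [612.5  53.2  25. ]]
[[ 9.74937294e-01  1.78228925e-01  5.36055530e+02]
 [-1.78228925e-01  9.74937294e-01 -8.01549152e+00]] 0.9910944847685368 -10.359881653230687
resid [[ 0.3 -0.4]
 [ 0.2  0.2]
 [-0.2  0.6]
 [-0.3 -0.4]]
-1 [[189.  202.3]]
0 [[189.  198.4]]
1 [[189.  194.5]]
[[154.  252.3]]
[[223.9 252.3]]
```

```bash
python3 -m jog '2.5 1.9 20 0 0 0 -1; 2.5 1.9 40 0 0 0 -1; 2.5 1.9 48 0 0 0 -1; 2.5 1.9 48 0 0 0 -1; 2.5 1.9 48 0 0 0 -1';python3 - <<'E'
from h import *; from cell import ctrl
d,s,c=snap(ctrl,'wrist','5'); print(s['eef_pos'],s['tool_rot'],s['qd'].round(3),s['force'])
np.savez('pics/w5.npz',**d,eef_pos=s['eef_pos'],tool_rot=s['tool_rot'])
crop(d['image'],210,150,450,300,3,'pics/c8.png')
T=toolT(s)
print(proj(c,[[479,35.8,25],(T@[0,0,75,1])[:3]]).round(1)*3-[630,450])
d,s,c=snap(ctrl,'side','5')
crop(d['image'],220,220,360,300,5,'pics/c9.png')
print(proj(c,[[479,35.8,25],(T@[0,0,75,1])[:3]]).round(1)*5-[1100,1100])
E
```

```text
clock: 4.47
eef_pos: [480.0, 37.0, 112.1]
tool_rot: [3.14, -0.0, 1.39]
force: [0.6, 0.1, -1.4]
width: 14.6
[479.99897428  36.96268099 112.08947325] [ 3.14010459e+00 -4.14214581e-04  1.39038788e+00] [-0.004 -0.002 -0.001  0.002 -0.001 -0.003  0.001] [ 0.57933895  0.14157416 -1.38367635]
[[185.7 218.1]
 [189.  229.5]]
[[242.  177. ]
 [243.  161.5]]
```

View pics/c8.png

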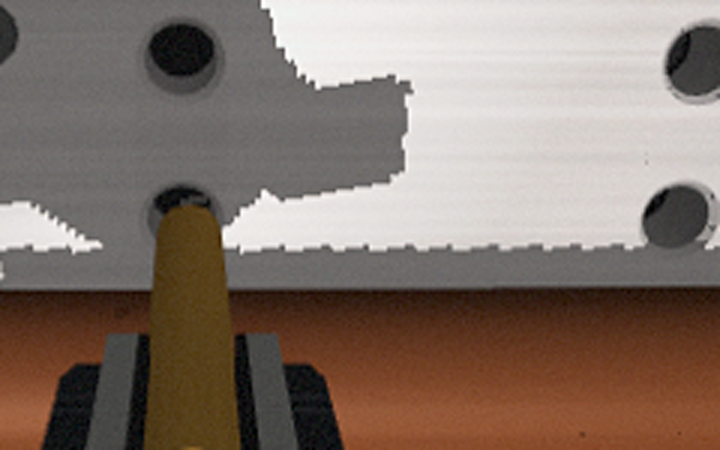

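View pics/c9.png

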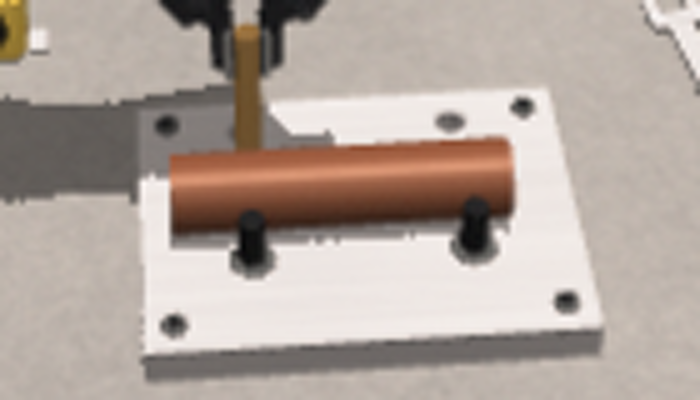

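```bash
python3 - <<'E'
from h import *
d=np.load('pics/w5.npz'); c=cam(d,d); T=toolT(d)
P=onz(c,np.array([[185,221],[184,58],[679,217]])/3+[210,150],25); print(P.round(1))
Q=np.c_[P,np.ones(3)]@np.linalg.inv(T).T; print(Q.round(2))
for r,z in((8,73),(7,75),(8,71)):
  for x in (-1.5,-.7,0): print(r,z,x,(proj(c,[(T@[x+r,0,z,1])[:3]])*3-[630,450]).round(1))
E
```

```text
[[478.7  35.1  25. ]
 [486.1  76.5  25. ]
 [605.5  12.9  25. ]]
[[ -2.13  -1.06  87.09   1.  ]
 [ 39.92  -1.23  87.1    1.  ]
 [ -1.19 127.64  87.28   1.  ]]
8 73 -1.5 [[189. 207.]]
8 73 -0.7 [[189.  203.8]]
8 73 0 [[189. 201.]]
7 75 -1.5 [[189.  208.2]]
7 75 -0.7 [[189.  205.1]]
7 75 0 [[189.  202.3]]
8 71 -1.5 [[189.  209.7]]
8 71 -0.7 [[189.  206.5]]
8 71 0 [[189.  203.7]]
```

```bash
python3 -m jog '-0.8 -1 4 0 0 0 -1; -0.8 -1 8 0 0 0 -1; -0.8 -1 13 0 0 0 -1; -0.8 -1 18 0 0 0 -1; -0.8 -1 22 0 0 0 -1; -0.8 -1 22 0 0 0 -1';python3 - <<'E'
from h import *; from cell import ctrl
d,s,c=snap(ctrl,'wrist','6'); print(s['eef_pos'],s['tool_rot'],s['force'],s['torque'])
crop(d['image'],210,150,450,300,3,'pics/c10.png')
E
```

```text
clock: 5.32
eef_pos: [477.9, 36.6, 88.9]
tool_rot: [-3.141, 0.0, 1.391]
force: [0.3, -0.5, -2.3]
width: 14.4
[477.92123076  36.60712978  88.9033382 ] [-3.14080182e+00  2.38145952e-04  1.39106937e+00] [ 0.2502915  -0.54425937 -2.27290492] [-0.02880304  0.0296983  -0.01803786]
```

View pics/c10.png

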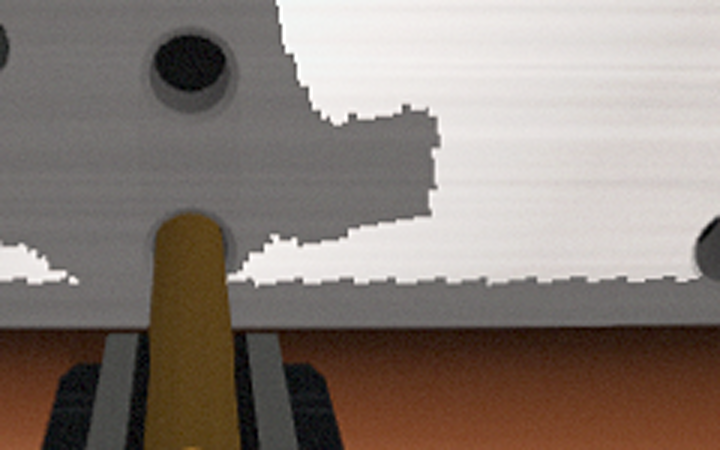

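```bash
python3 -m jog '0 0 4 0 0 0 -1; 0 0 8 0 0 0 -1; 0 0 11 0 0 0 -1; 0 0 13 0 0 0 -1; 0 0 13 0 0 0 -1';python3 - <<'E'
from h import *; from cell import ctrl
d,s,c=snap(ctrl,'wrist','7'); print(s['eef_pos'],s['tool_rot'],s['force'],s['torque'])
crop(d['image'],210,150,450,350,3,'pics/c11.png')
d,s,c=snap(ctrl,'side','7')
crop(d['image'],220,220,360,300,5,'pics/c12.png')
E
```

```text
clock: 6.0
eef_pos: [478.1, 36.6, 76.2]
tool_rot: [-3.141, 0.0, 1.391]
force: [-0.4, -0.5, -1.3]
width: 14.2
[478.0859728   36.62454865  76.15556542] [-3.14128159e+00  6.30746165e-05  1.39099649e+00] [-0.38384683 -0.53235101 -1.27502819] [ 0.02145898 -0.0099712  -0.01879224]
```

View pics/c11.png

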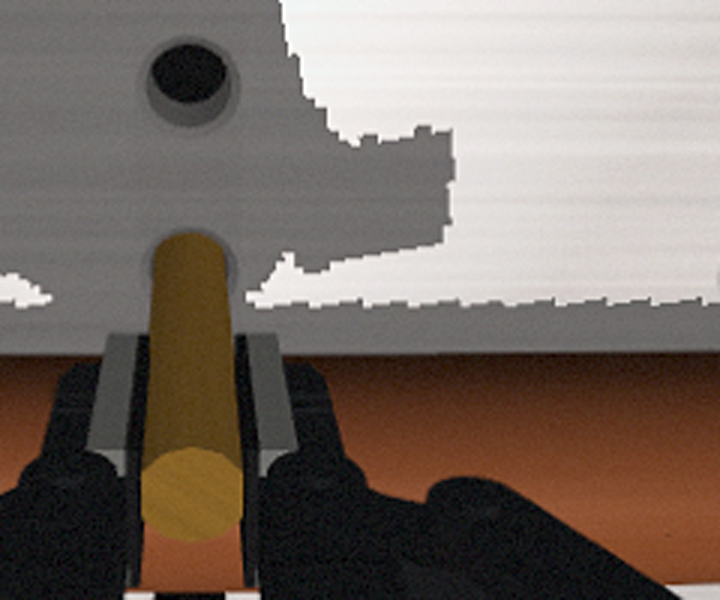

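View pics/c12.png

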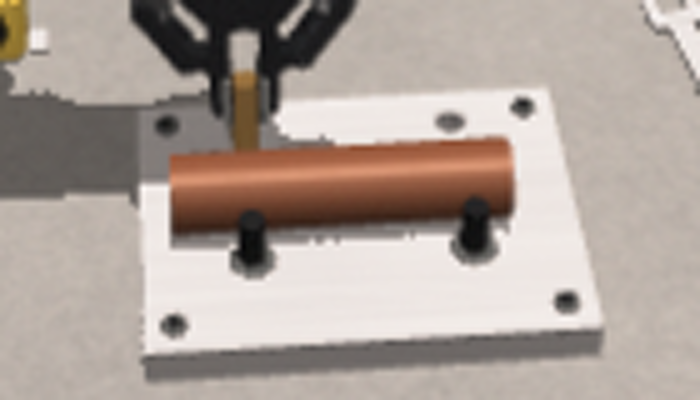

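```bash
python3 -m jog '0 0 0 0 0 0 -0.6; 0 0 0 0 0 0 -0.2; 0 0 0 0 0 0 -0.2; 0 0 -30 0 0 0 -0.2; 0 0 -80 0 0 0 -0.2; 0 0 -115 0 0 0 -0.2; 0 0 -115 0 0 0 -0.2';python3 - <<'E'
from h import *; from cell import ctrl
d,s,c=snap(ctrl,'wrist','8'); print(s['eef_pos'],s['tool_rot'],s['force'],s['torque'])
np.savez('pics/w8.npz',**d,eef_pos=s['eef_pos'],tool_rot=s['tool_rot'])
crop(d['image'],210,120,450,320,3,'pics/c13.png')
E
```

```text
clock: 6.98
eef_pos: [480.1, 36.8, 193.8]
tool_rot: [3.136, -0.002, 1.391]
force: [-0.4, 0.2, -0.5]
width: 34.0
[480.07674034  36.82204017 193.82927467] [ 3.13579322e+00 -1.95176357e-03  1.39096872e+00] [-0.35017024  0.22671564 -0.48322337] [ 0.02624467  0.00612286 -0.018608  ]
```

View pics/c13.png

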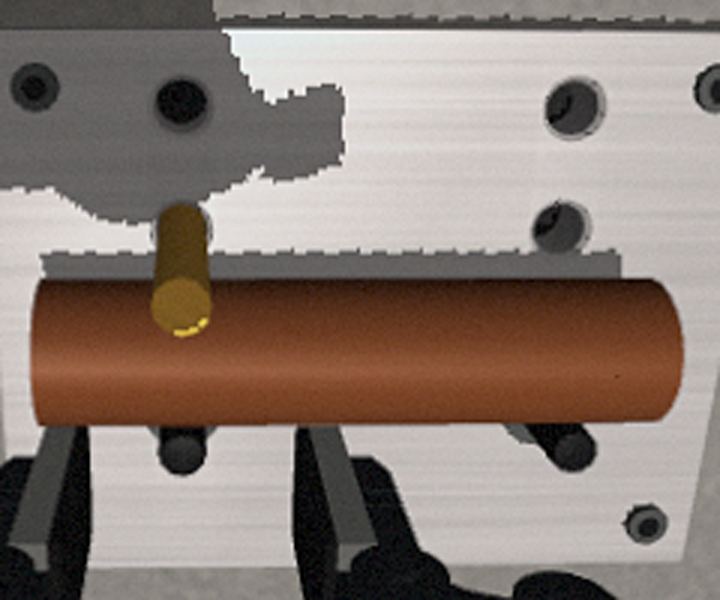

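```bash
python3 -m jog '-55 15 0 0 0 0 -0.2; -109 29 0 0 0 -2 -0.2; -164 44 0 0 0 -4 -0.2; -218 58 0 0 0 -6 -0.2; -273 73 0 0 0 -8 -0.2; -327 88 0 0 0 -10.3 -0.2; -382 102 0 0 0 -10.3 -0.2; -382 102 0 0 0 -10.3 -0.2' && python3 -m jog '0 0 0 0 0 0 -0.2; 0 0 0 0 0 0 -0.2'; python3 - <<'E'
from h import *; from cell import ctrl
w=np.load('pics/w8.npz'); c=cam(w,w); z=w['z_map'][215:228,265:275]; print('pin top', depthpts(c,[[270.5,221]],[np.median(z)]))
d,s,c=snap(ctrl,'wrist','9'); print(s['eef_pos'],s['tool_rot'],s['qd'].round(3))
np.savez('pics/w9.npz',**d,eef_pos=s['eef_pos'],tool_rot=s['tool_rot'])
crop(d['image'],190,150,450,250,3,'pics/c14.png')
E
```

```text
clock: 8.02
eef_pos: [507.5, -363.4, 189.0]
tool_rot: [-3.139, 0.002, 1.563]
force: [-0.4, 1.3, 0.1]
width: 34.3
clock: 8.28
eef_pos: [510.4, -355.2, 190.5]
tool_rot: [-3.141, -0.002, 1.573]
force: [-0.2, -0.1, 0.8]
width: 34.3
pin top [[478.53363333  36.47628124 104.33545371]]
[ 510.41174535 -355.18510966  190.51296281] [-3.14051363e+00 -2.04036881e-03  1.57327525e+00] [-0.005 -0.011  0.003 -0.007  0.003  0.     0.002]
```

View pics/c14.png

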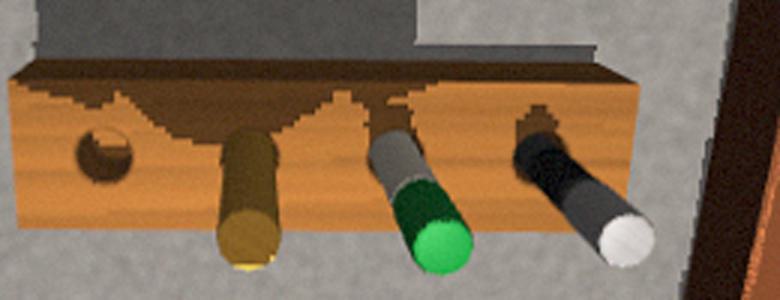

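```bash
python3 - <<'E'
from h import *
d=np.load('pics/w9.npz'); c=cam(d,d)
print(onz(c,[[272.7,229.3]],115).round(1))
E
python3 -m jog '-2 0 35 0 0 0 -0.2; -2 0 70 0 0 0 -0.2; -2 0 98 0 0 0 -0.2; -2 0 106.5 0 0 0 -0.2; -2 0 106.5 0 0 0 -0.2; -2 0 106.5 0 0 0 -0.6; -2 0 106.5 0 0 0 -1; -2 0 106.5 0 0 0 -1'; python3 - <<'E'
from h import *; from cell import ctrl
d,s,c=snap(ctrl,'wrist','10'); print(s['eef_pos'],s['tool_rot'],s['force'],s['width'])
E
```

```text
[[ 510.1 -357.5  115. ]]
clock: 9.32
eef_pos: [510.8, -360.0, 86.3]
tool_rot: [3.14, 0.001, 1.571]
force: [-0.7, 0.7, 6.0]
width: 14.5
[ 510.79221761 -360.01440727   86.27843302] [3.13993653e+00 1.20619904e-03 1.57064137e+00] [-0.71776416  0.70687097  5.9844832 ] 14.543954934813934
```

View pics/wrist_10.png

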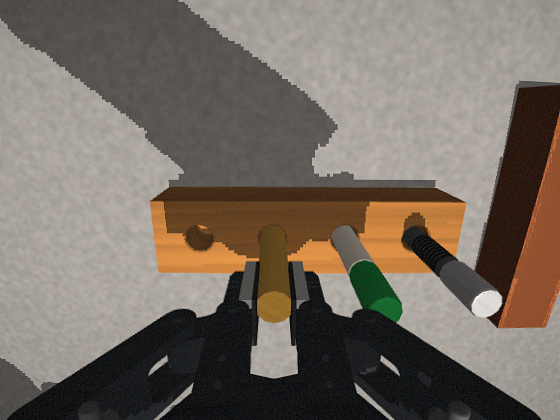

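```bash
python3 -m jog '0 0 -50 0 0 0 -1; 0 0 -105 0 0 0 -1; 30 8 -125 0 0 0 -1; 85 22 -125 0 0 0 -1; 140 36 -125 0 0 2 -1; 195 50 -125 0 0 4 -1; 250 64 -125 0 0 7 -1; 305 78 -125 0 0 10.3 -1' && python3 -m jog '50 3 0 0 0 0 -1; 61 5 30 0 0 0 -1; 61 5 55 0 0 0 -1; 61 5 75 0 0 0 -1; 61 5 75 0 0 0 -1; 61 5 75 0 0 0 -1'; python3 - <<'E'
from h import *; from cell import ctrl
d,s,c=snap(ctrl,'wrist','11'); print(s['eef_pos'],s['tool_rot'],s['qd'].round(3))
np.savez('pics/w11.npz',**d,eef_pos=s['eef_pos'],tool_rot=s['tool_rot'])
crop(d['image'],150,120,390,320,3,'pics/c15.png')
E
```

```text
clock: 10.38
eef_pos: [588.5, -52.7, 210.0]
tool_rot: [3.141, -0.0, 1.389]
force: [0.3, 0.5, -1.7]
width: 14.2
clock: 11.12
eef_pos: [604.5, 4.5, 135.6]
tool_rot: [3.141, -0.0, 1.391]
force: [-0.1, 0.1, -0.8]
width: 14.3
[604.52770736   4.48572613 135.56914841] [ 3.14054298e+00 -1.07229303e-04  1.39090003e+00] [ 0.002 -0.012  0.003 -0.006  0.001 -0.002  0.   ]
```

View pics/c15.png

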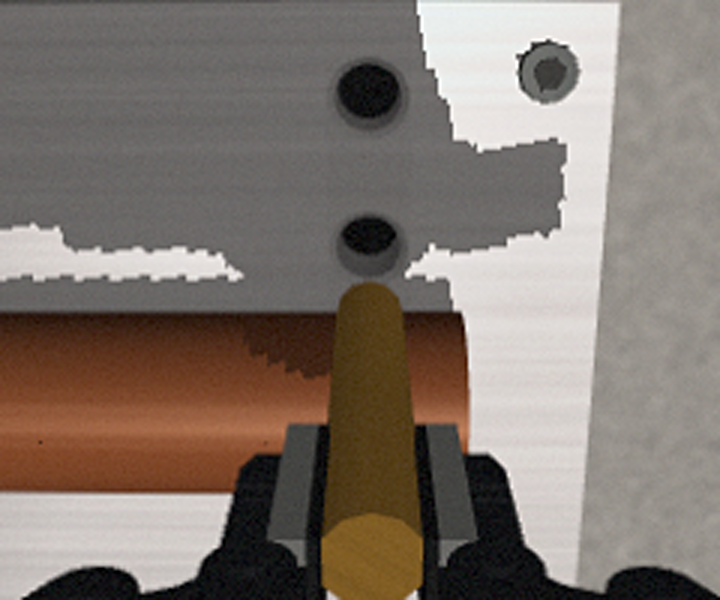

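```bash
cat > fit.py <<'E'
import sys
from h import *
f,ox,oy,bx,by,sx,sy,ex,ey=sys.argv[1],*map(float,sys.argv[2:])
d=np.load(f); c=cam(d,d); T=toolT(d)
P=onz(c,np.array([[bx,by],[sx,sy]])/3+[ox,oy],25); print('bore,spare world',P.round(1),'tool',(np.c_[P,[1,1]]@np.linalg.inv(T).T).round(2)[:,:2])
for x in (-2,-1,0,1,2,3,4): print(x,[(proj(c,[(T@[x+r,0,z,1])[:3]])[0]*3-[3*ox,3*oy]).round(1).tolist() for r,z in((8,73),(8,71))])
E
python3 fit.py pics/w11.npz 150 120 371 245 371 93 369 283; echo; python3 fit.py pics/w8.npz 210 120 0 0 0 0 0 0 | head -1
python3 - <<'E'
from h import *
d=np.load('pics/w11.npz'); c=cam(d,d); T=toolT(d)
# pin top centre (372,558) at 29..31 behind TCP
for z in(-29,-31):
  o,v=rays(c,[np.array([372,558])/3+[150,120]]); Ti=np.linalg.inv(T); o2=(Ti@np.r_[o,1])[:3]; v2=Ti[:3,:3]@v[0]; print(o2+v2*(z-o2[2])/v2[2])
E
```

```text
bore,spare world [[606.7  13.1  25. ]
 [614.1  54.   25. ]] tool [[ 8.82  0.49]
 [50.41  0.48]]
-2 [[369.0, 298.9], [369.0, 301.7]]
-1 [[369.0, 295.0], [369.0, 297.7]]
0 [[369.0, 291.0], [369.0, 293.7]]
1 [[369.0, 287.1], [369.0, 289.7]]
2 [[369.0, 283.1], [369.0, 285.7]]
3 [[369.0, 279.1], [369.0, 281.7]]
4 [[369.0, 275.1], [369.0, 277.6]]

bore,spare world [[435.2 119.4  25. ]
[  3.01403231   0.58002872 -29.        ]
[  4.37880668   0.57652475 -31.        ]
```

```bash
python3 -m jog '6.4 0.4 0 0 0 0 -1; 6.4 0.4 8 0 0 0 -1; 6.4 0.4 20 0 0 0 -1; 6.4 0.4 24 0 0 0 -1; 6.4 0.4 24 0 0 0 -1; 6.4 0.4 24 0 0 0 -1'; python3 - <<'E'
from h import *; from cell import ctrl
d,s,c=snap(ctrl,'wrist','12'); print(s['eef_pos'],s['tool_rot'],s['qd'].round(3),s['force'])
np.savez('pics/w12.npz',**d,eef_pos=s['eef_pos'],tool_rot=s['tool_rot'])
crop(d['image'],150,120,390,320,3,'pics/c16.png')
E
```

```text
clock: 11.92
eef_pos: [605.8, 10.8, 110.9]
tool_rot: [3.141, -0.0, 1.391]
force: [-0.2, -0.6, -1.1]
width: 14.1
[605.78539826  10.78494575 110.8641053 ] [ 3.14135614e+00 -1.10095754e-05  1.39089943e+00] [-0.001 -0.007  0.    -0.    -0.     0.     0.001] [-0.2192081  -0.5799753  -1.13923415]
```

View pics/c16.png

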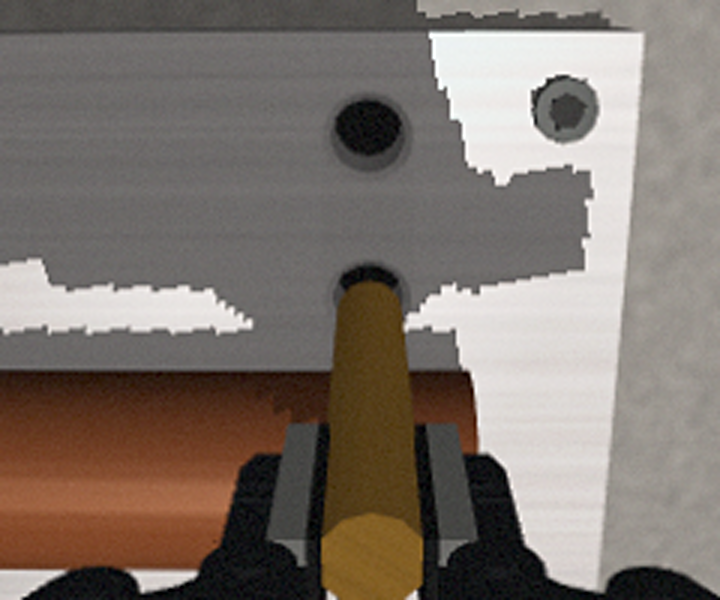

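```bash
python3 fit.py pics/w12.npz 150 120 371 300 371 133 369 283 | head -6
```

```text
bore,spare world [[606.5  12.   25. ]
 [614.1  53.8  25. ]] tool [[ 1.28  0.48]
 [43.78  0.47]]
-2 [[369.0, 298.9], [369.0, 301.7]]
-1 [[369.0, 295.0], [369.0, 297.7]]
0 [[369.0, 291.0], [369.0, 293.7]]
```

```bash
python3 -m jog '-0.5 0.4 4 0 0 0 -1; -0.5 0.4 9 0 0 0 -1; -0.5 0.4 14 0 0 0 -1; -0.5 0.4 18 0 0 0 -1; -0.5 0.4 22 0 0 0 -1; -0.5 0.4 22 0 0 0 -1'; python3 - <<'E'
from h import *; from cell import ctrl
d,s,c=snap(ctrl,'wrist','13'); print(s['eef_pos'],s['force'],s['torque'])
crop(d['image'],150,120,390,320,3,'pics/c17.png')
E
```

```text
clock: 12.72
eef_pos: [605.6, 10.3, 88.4]
tool_rot: [-3.141, 0.0, 1.391]
force: [-0.9, 0.0, -1.8]
width: 14.1
[605.62913609  10.34118716  88.41215478] [-0.87435889  0.04646215 -1.79364169] [-0.00652272 -0.02504685 -0.03315043]
```

View pics/c17.png

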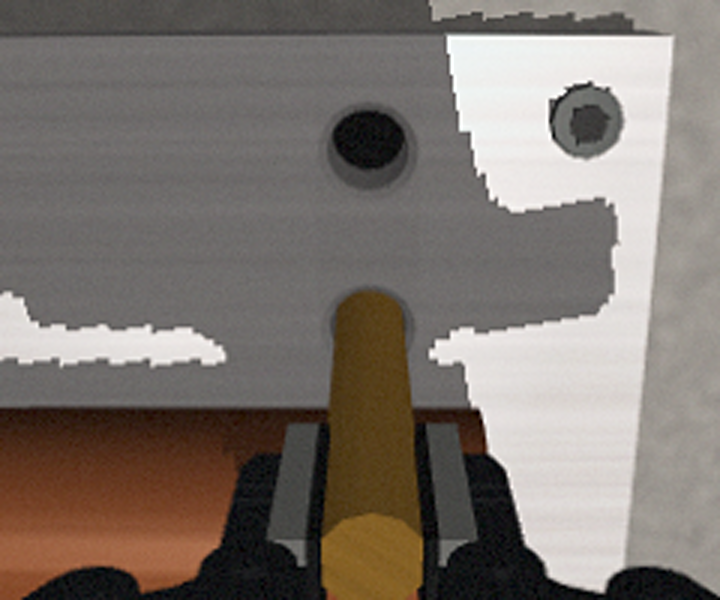

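```bash
python3 -m jog '0 0 4 0 0 0 -1; 0 0 8 0 0 0 -1; 0 0 11 0 0 0 -1; 0 0 11.5 0 0 0 -1; 0 0 11.5 0 0 0 -1' && python3 -m jog '0 0 0 0 0 0 -0.6; 0 0 0 0 0 0 -0.2; 0 0 0 0 0 0 -0.2; 0 0 -30 0 0 0 -0.2; 0 0 -80 0 0 0 -0.2; 0 0 -130 0 0 0 0.3; 0 0 -140 0 0 0 1; 0 0 -140 0 0 0 1';python3 - <<'E'
from h import *; from cell import ctrl
d,s,c=snap(ctrl,'wrist','14'); print(s['eef_pos'],s['tool_rot'],s['qd'].round(3),s['force'])
np.savez('pics/w14.npz',**d,eef_pos=s['eef_pos'],tool_rot=s['tool_rot'])
E
```

```text
clock: 13.4
eef_pos: [605.9, 10.3, 77.3]
tool_rot: [3.142, -0.0, 1.391]
force: [-0.3, -0.0, -0.9]
width: 14.1
clock: 14.4
eef_pos: [606.1, 10.4, 217.8]
tool_rot: [3.14, -0.0, 1.391]
force: [0.9, -0.3, 0.3]
width: 85.2
[606.05058906  10.35609671 217.78752262] [ 3.14045751e+00 -3.26632069e-04  1.39107906e+00] [ 0.002  0.035 -0.003  0.031 -0.002 -0.008  0.   ] [ 0.9040908  -0.27511302  0.26156441]
```

View pics/wrist_14.png

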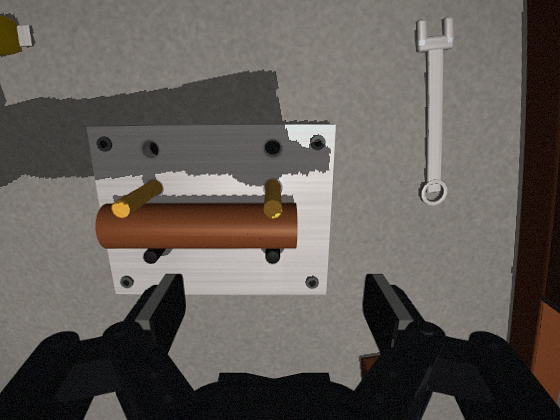

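```bash
python3 - <<'E'
from h import *; from cell import ctrl
w=np.load('pics/w14.npz'); c=cam(w,w)
for x,y in((121,210),(272,213)):
    z=np.median(w['z_map'][y-2:y+3,x-2:x+3]); print('pin top',depthpts(c,[[x,y]],[z]).round(1))
d,s,c=snap(ctrl,'scene','15'); np.savez('pics/s15.npz',**d)
# depth pts near gauge
ys,xs=np.mgrid[185:240,322:355]; z=d['z_map'][ys,xs].ravel(); P=depthpts(c,np.c_[xs.ravel(),ys.ravel()],z)
im=d['image'][ys,xs].reshape(-1,3).astype(int)
hsv=cv2.cvtColor(d['image'],cv2.COLOR_RGB2HSV)[ys,xs].reshape(-1,3)
blue=(hsv[:,0]>100)&(hsv[:,0]<125)&(hsv[:,1]>120); Q=P[blue]; print('blue',len(Q),Q.mean(0),Q.min(0),Q.max(0))
m=(P[:,2]>50)&(P[:,2]<132)&~blue; Q=P[m]
Q=Q[np.hypot(Q[:,0]-553,Q[:,1]-277)<70]
# face: robust plane fit
best=None;rng=np.random.default_rng(0)
for _ in range(500):
    a=Q[rng.choice(len(Q),3,False)]; n=np.cross(a[1]-a[0],a[2]-a[0]); 
    if np.linalg.norm(n)<1: continue
    n/=np.linalg.norm(n); r=abs((Q-a[0])@n)<2
    if best is None or r.sum()>best.sum(): best=r
F=Q[best]; ce=F.mean(0); n=np.linalg.svd(F-ce)[2][2]; print(len(Q),len(F),ce,n,np.degrees(np.arctan2(n[1],n[0])))
E
```

```text
pin top [[478.1  34.5 104.4]]
pin top [[604.9   8.5 104.1]]
blue 118 [558.14801117 273.21867075 172.72725428] [543.94866029 261.34461424 138.93368367] [567.6940582  289.99185059 197.78835581]
403 252 [559.4428162  271.03555297  92.02293297] [ 0.81146478 -0.5840864  -0.01918289] -35.7460631724428
```

```bash
python3 -m jog '25 5 -10 0 0 10 1; 50 10 -10 0 0 20 1; 75 15 -10 0 0 30 1; 100 20 -10 0 0 40 1; 125 25 -10 0 0 50 1; 150 30 -10 0 0 60 1; 175 36 -10 0 0 70 1; 187 36 -10 0 0 80 1' && python3 -m jog '0 0 0 0 0 10 1; 0 0 0 0 0 20 1; 0 0 0 0 0 30 1; 0 0 0 0 0 35.7 1; 0 0 0 0 0 35.7 1; 0 0 0 0 0 35.7 1';python3 - <<'E'
from h import *; from cell import ctrl
d,s,c=snap(ctrl,'wrist','16'); print(s['eef_pos'],s['tool_rot'],s['qpos'].round(2),s['qd'].round(3))
np.savez('pics/w16.npz',**d,eef_pos=s['eef_pos'],tool_rot=s['tool_rot'])
E
```

```text
clock: 15.5
eef_pos: [674.0, 189.7, 224.5]
tool_rot: [3.141, 0.004, -0.009]
force: [-0.7, -0.5, -0.4]
width: 85.4
clock: 16.25
eef_pos: [674.3, 187.8, 226.1]
tool_rot: [3.14, 0.001, -0.627]
force: [-0.1, -0.3, 0.3]
width: 85.3
[674.31286879 187.77998946 226.11016859] [ 3.14004138e+00  1.02909818e-03 -6.26806194e-01] [-0.63  0.79  0.62  1.37 -0.47  1.13 -2.14] [ 0.003 -0.01   0.001 -0.006 -0.002  0.002 -0.004]
```

View pics/wrist_16.png

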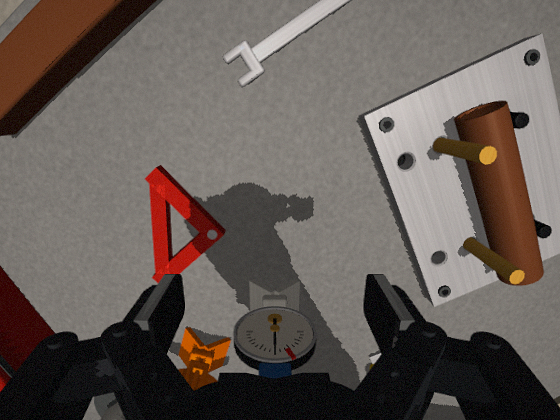

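```bash
python3 - <<'E'
from h import *
d=np.load('pics/w16.npz')
crop(d['image'],220,270,330,380,7,'pics/c18.png')
E
```

```text
(no output)
```

View pics/c18.png

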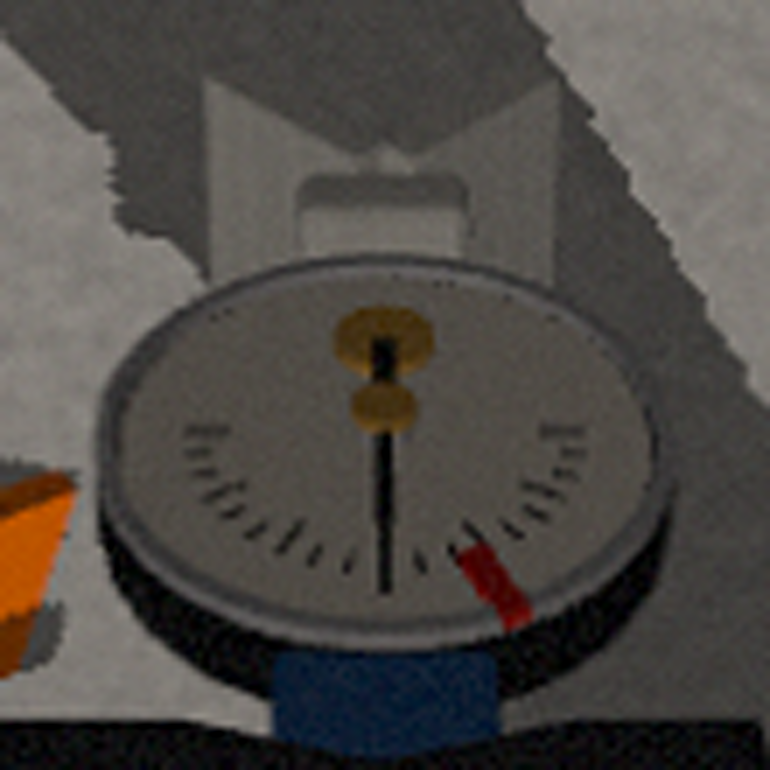

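```bash
python3 - <<'E'
from h import *
d=np.load('pics/w16.npz'); c=cam(d,d)
f=lambda p: np.array(p,float)/7+[220,270]
B=onz(c,[f((206,80)),f((560,85))],0); print('base',B.round(1),np.linalg.norm(B[1]-B[0]))
v=B[0]-B[1]; gy=v/np.linalg.norm(v); gx=np.array([gy[1],-gy[0],0]); print('yaw',np.degrees(np.arctan2(gx[1],gx[0])),'origin?',(B.mean(0)-25*gx).round(1))
# mark red centroid
im=d['image'][270:380,220:330]; hsv=cv2.cvtColor(im,cv2.COLOR_RGB2HSV)
m=((hsv[...,0]<8)|(hsv[...,0]>172))&(hsv[...,1]>150)&(hsv[...,2]>50); ys,xs=np.nonzero(m); k=xs>60; mk=np.array([xs[k].mean()+220,ys[k].mean()+270]); print('mark px',mk,k.sum())
O=B.mean(0)-25*gx
for face in (5,7,9):
  def cast(p):
    o,r=rays(c,[p]); r=r[0]; t=((O+face*gx-o)@gx)/(r@gx); return o+r*t
  names={'mark':mk,'tip':f((386,590)),'piv':f((384,408)),'L':f((98,455)),'R':f((672,455)),'bot':f((384,255)),'top':f((384,645))}
  G={n:(cast(p)-O)@np.c_[gy,[0,0,1]] for n,p in names.items()}; print(face,{n:g.round(1) for n,g in G.items()})
  ce=np.array([G['tip'][0],90]); q=G['mark']-ce; print(np.arctan2(-q[0],q[1]),np.hypot(*q))
E
```

```text
base [[585.4 291.3   0. ]
 [545.3 237.9   0. ]] 66.80212266287657
yaw -36.8923128490791 origin? [545.4 279.6   0. ]
mark px [290.39655172 353.29310345] 58
5 {'mark': array([-15.8, 108.7]), 'tip': array([ -0.2, 110.3]), 'piv': array([-0.2, 69.2]), 'L': array([44.9, 81.8]), 'R': array([-45.7,  80.1]), 'bot': array([-0.4, 26.5]), 'top': array([1.000e-01, 1.211e+02])}
0.6965193019422645 24.32054421185475
7 {'mark': array([-15.6, 110.9]), 'tip': array([ -0.2, 112.5]), 'piv': array([-0.1, 71.8]), 'L': array([44.5, 84.2]), 'R': array([-45.2,  82.5]), 'bot': array([-0.3, 29.4]), 'top': array([  0.2, 123.2])}
0.6377059753504547 25.98328529078003
9 {'mark': array([-15.4, 113.1]), 'tip': array([-1.000e-01,  1.147e+02]), 'piv': array([-0. , 74.4]), 'L': array([44.2, 86.7]), 'R': array([-44.8,  85. ]), 'bot': array([-0.3, 32.4]), 'top': array([  0.2, 125.3])}
0.5861213371785221 27.724956244810144
```

```bash
python3 -m jog '-35 0 0 0 0 0 1; -70 0 0 0 0 0 1; -105 0 0 0 0 0 1; -135 0 0 0 0 0 1; -150 -1 0 0 0 0 1; -150 -1 0 0 0 0 1; -150 -1 0 0 0 0 1';python3 - <<'E'
from h import *; from cell import ctrl
d,s,c=snap(ctrl,'wrist','17'); print(s['eef_pos'],s['tool_rot'],s['qpos'].round(2),s['qd'].round(3))
np.savez('pics/w17.npz',**d,eef_pos=s['eef_pos'],tool_rot=s['tool_rot'])
E
```

```text
clock: 17.18
eef_pos: [555.2, 275.6, 227.5]
tool_rot: [-3.141, -0.002, -0.63]
force: [0.5, -0.2, 0.5]
width: 85.6
[555.24222723 275.55265728 227.50513589] [-3.14147228e+00 -1.54819602e-03 -6.29698118e-01] [-0.89  0.67  0.65  1.62 -0.46  1.01 -2.29] [ 0.009  0.004  0.003 -0.001 -0.002 -0.002 -0.001]
```

View pics/wrist_17.png

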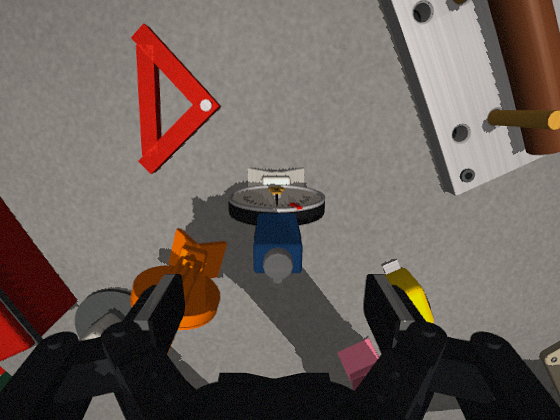

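```bash
python3 - <<'E'
from h import *
d=np.load('pics/w17.npz'); c=cam(d,d); T=toolT(d); Ti=np.linalg.inv(T)
crop(d['image'],200,160,360,300,5,'pics/c19.png')
S=np.load('pics/s15.npz'); cs=cam(S); D=np.load('pics/side0.npz'); cd=cam(D)
p=np.array([447,420])/6+[310,110]; q=np.array([478,57])/5+[165,130]
X,e=tri([cs,cd],[p,q]); print('orange cap',X,e,'tool',(Ti@np.r_[X,1])[:3])
p=onz(c,[[279,262]],206)[0]; print('cap',p,'tool',(Ti@np.r_[p,1])[:3])
E
```

```text
orange cap [543.01279127 409.17970539 203.13000836] [np.float64(1.323864481026259), np.float64(1.3238644810263982)] tool [ -88.61460241 -100.79324857   24.25009729]
cap [552.30223944 274.21237641 206.        ] tool [-1.62011356  2.81717172 21.50231444]
```

View pics/c19.png

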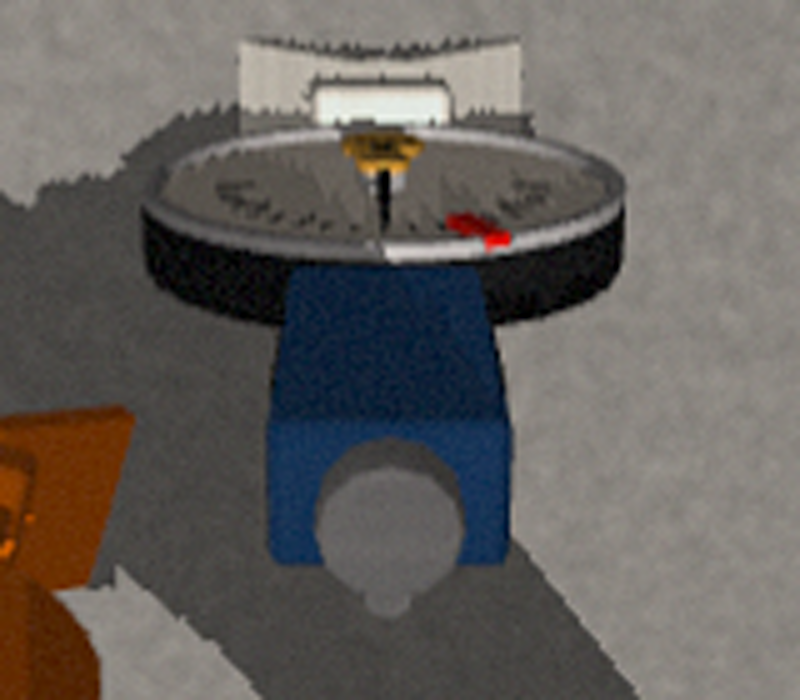

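```bash
python3 -m jog '-3 2.2 15 0 0 0 1; -3 2.2 35 0 0 0 1; -3 2.2 55 0 0 0 1; -3 2.2 72 0 0 0 1; -3 2.2 80 0 0 0 1; -3 2.2 80 0 0 0 0.5; -3 2.2 80 0 0 0 0; -3 2.2 80 0 0 0 -1';python3 -m jog '0 0 0 0 0 0 -1; 0 0 0 0 0 0 -1; 0 0 0 0 0 0 -1'; python3 - <<'E'
from h import *; from cell import ctrl
d,s,c=snap(ctrl,'wrist','18'); print(s['eef_pos'],s['tool_rot'],s['force'],s['torque'],s['width'])
np.savez('pics/w18.npz',**d,eef_pos=s['eef_pos'],tool_rot=s['tool_rot'])
E
```

```text
clock: 18.23
eef_pos: [550.7, 277.0, 148.0]
tool_rot: [-3.14, -0.001, -0.628]
force: [0.2, 0.6, -0.5]
width: 32.1
clock: 18.6
eef_pos: [550.8, 277.0, 148.0]
tool_rot: [-3.14, -0.001, -0.628]
force: [1.0, -0.1, 4.7]
width: 29.5
[550.8025894  277.04703744 148.04795002] [-3.14026151e+00 -5.19650183e-04 -6.28282709e-01] [ 1.0120696  -0.07546422  4.72355873] [ 0.0304622   0.06215367 -0.00258224] 29.538121540491638
```

View pics/wrist_18.png

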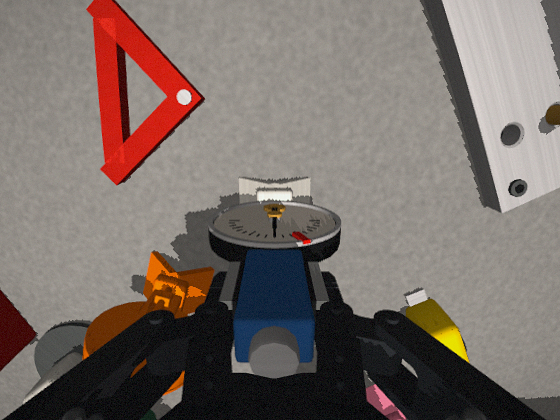

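```bash
python3 -m jog '0 0 -15 0 0 0 -1; 0 0 -55 0 0 0 -1; 0 0 -100 0 0 0 -1; 20 28 -130 0 0 -5 -1; 47 66 -130 0 0 -10 -1; 74 104 -130 0 0 -15 -1; 101 142 -130 0 0 -20 -1; 126 177 -130 0 0 -25.7 -1' && python3 -m jog '0 0 0 0 0 0 -1; 0 0 0 0 0 0 -1; 0 0 0 0 0 0 -1; 0 0 0 0 0 0 -1'; python3 - <<'E'
from h import *; from cell import ctrl
d,s,c=snap(ctrl,'wrist','19'); print(s['eef_pos'],s['tool_rot'],s['force'],s['torque'],s['width'],s['qpos'].round(2),s['qd'].round(3))
np.savez('pics/w19.npz',**d,eef_pos=s['eef_pos'],tool_rot=s['tool_rot'])
E
```

```text
clock: 19.65
eef_pos: [547.2, 57.7, 277.3]
tool_rot: [3.141, 0.001, -0.177]
force: [0.7, 0.2, -3.7]
width: 29.3
clock: 20.15
eef_pos: [548.0, 60.7, 277.1]
tool_rot: [3.142, 0.001, -0.178]
force: [0.7, -0.6, -4.0]
width: 29.2
[548.03494962  60.71565403 277.07989829] [ 3.14154048e+00  5.46700715e-04 -1.78003184e-01] [ 0.68252212 -0.59522902 -4.04471811] [ 0.00913026  0.02209769 -0.00185387] 29.229683602195806 [-0.54  0.49  0.57  1.75 -0.31  1.   -1.6 ] [ 0.003 -0.002  0.004  0.003  0.001 -0.001  0.002]
```

View pics/wrist_19.png

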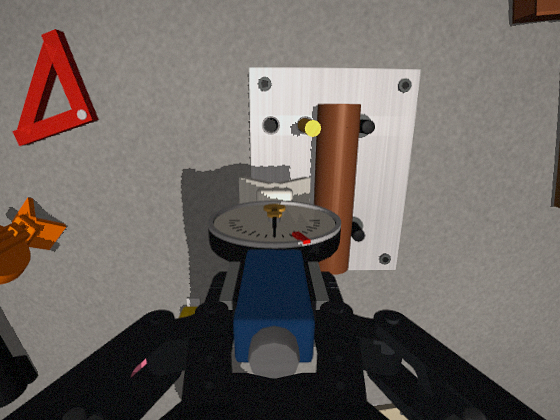

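```bash
cat > pipe.py <<'E'
import sys
from h import *
def pipe(d,c,r0,r1,x0=0,x1=560):
    hsv=cv2.cvtColor(d['image'],cv2.COLOR_RGB2HSV)
    m=((hsv[...,0]<14)&(hsv[...,1]>120)&(hsv[...,2]>25))
    out=[];wd=[]
    for y in range(r0,r1,4):
        xs=np.nonzero(m[y,x0:x1])[0]+x0
        if len(xs)<15: continue
        o,v=rays(c,[[xs.min()-.5,y],[xs.max()+.5,y]]); v/=np.linalg.norm(v,axis=1)[:,None]; b=v.sum(0)
        out.append(o+b*(49-o[2])/b[2]); wd.append(len(xs))
    P=np.array(out); 
    yaw=np.radians(-10.3); u=np.array([np.cos(yaw),np.sin(yaw)]);v=np.array([-u[1],u[0]])
    O=np.array([536.5,-8.2]); a=(P[:,:2]-O)@u; b=(P[:,:2]-O)@v
    k=np.polyfit(a,b,1); return k,a,b,wd
if __name__=='__main__':
    d=np.load(sys.argv[1]); c=cam(d,d); k,a,b,w=pipe(d,c,*map(int,sys.argv[2:])); print('slope,y at x=0 (plate frame)',k, b.round(1),a.round(0),w)
E
python3 pipe.py pics/w19.npz 112 196 300 372
python3 - <<'E'
from h import *
# also from w14: bores/spares/screws for plate frame; and w4
d=np.load('pics/w14.npz'); crop(d['image'],80,110,350,310,2.9,'pics/c20.png')
E
```

```text
slope,y at x=0 (plate frame) [-0.0142851  -2.54010558] [-2.6 -2.8 -3.1 -5.1 -5.9 -5.6 -2.4 -2.7 -2.9 -2.  -2.3 -2.6 -2.3 -2.6
 -2.8 -1.9 -2.2 -3.1 -3.4 -2.5 -2.8] [ 80.  75.  71.  67.  62.  58.  53.  49.  44.  40.  35.  31.  26.  21.
  16.  12.   7.   2.  -3.  -8. -13.] [42, 42, 42, 39, 38, 39, 41, 40, 41, 41, 41, 41, 40, 40, 40, 40, 40, 39, 39, 39, 39]
```

View pics/c20.png

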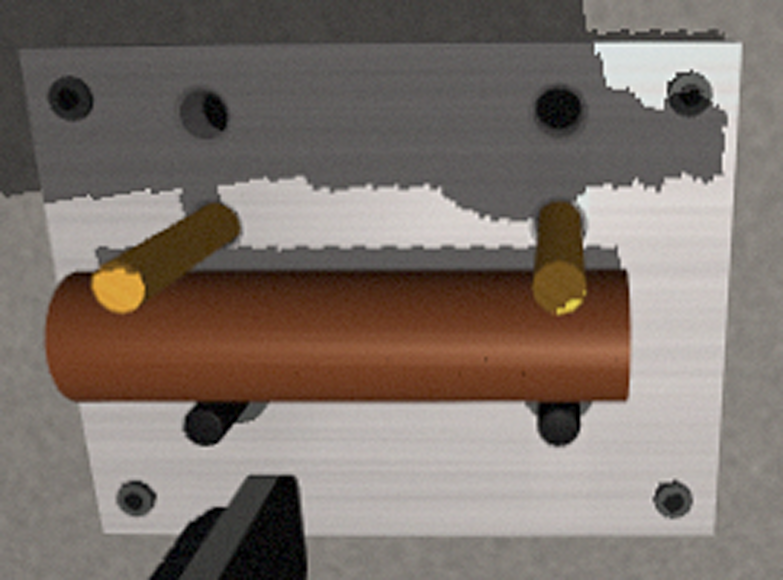

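```bash
python3 -m jog '0 0 5 -4 0 0 -1; 0 1 12 -9 0 0 -1; 1 2 22 -14 0 0 -1; 1 2.4 32 -19 0 0 -1; 1 2.4 42 -22.9 0 0 -1; 1 2.4 42 -22.9 0 0 -1; 1 2.4 42 -22.9 0 0 -1; 1 2.4 42 -22.9 0 0 -1' && python3 -m jog '0 0 0 0 0 0 -1; 0 0 0 0 0 0 -1; 0 0 0 0 0 0 -1; 0 0 0 0 0 0 -1'; python3 - <<'E'
from h import *; from cell import ctrl
d,s,c=snap(ctrl,'wrist','20'); print(s['eef_pos'],s['tool_rot'],s['force'],s['torque'],s['width'],s['qpos'].round(2),s['qd'].round(3))
np.savez('pics/w20.npz',**d,eef_pos=s['eef_pos'],tool_rot=s['tool_rot'])
crop(d['image'],190,160,360,270,4.5,'pics/c21.png')
d,s,c=snap(ctrl,'scene','20');crop(d['image'],200,150,320,280,5,'pics/c22.png')
d,s,c=snap(ctrl,'side','20');crop(d['image'],220,130,360,300,4,'pics/c23.png')
E
```

```text
clock: 21.2
eef_pos: [549.1, 56.1, 236.3]
tool_rot: [2.743, -0.001, -0.182]
force: [0.3, 0.1, -3.5]
width: 29.7
clock: 21.7
eef_pos: [548.7, 57.1, 235.3]
tool_rot: [2.742, 0.0, -0.18]
force: [-0.6, -0.6, -4.4]
width: 29.4
[548.73974769  57.06723522 235.32804447] [ 2.74205120e+00  1.07954799e-05 -1.79776014e-01] [-0.58839791 -0.58670377 -4.35497876] [ 0.88461747 -0.16966498 -0.00484871] 29.412586342298965 [-0.79  0.69  0.72  1.69 -0.07  1.04 -1.88] [ 0.     0.002 -0.    -0.     0.002 -0.     0.   ]
```

View pics/c21.png

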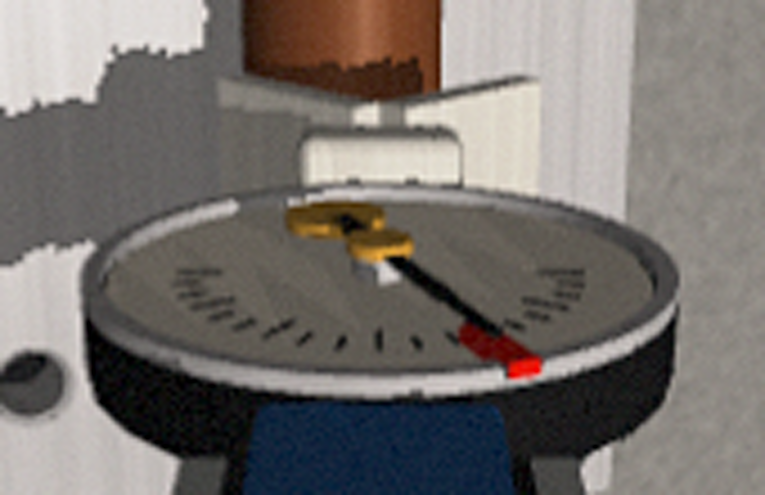

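View pics/wrist_20.png

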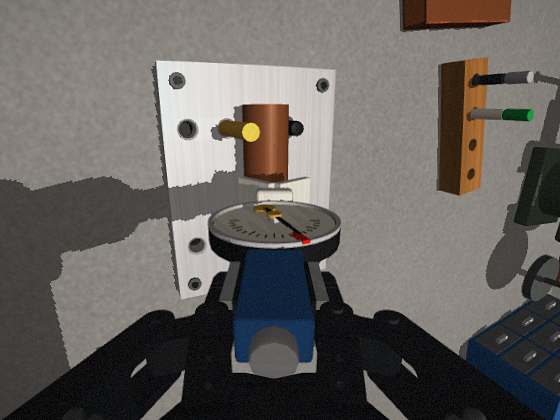

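View pics/c22.png

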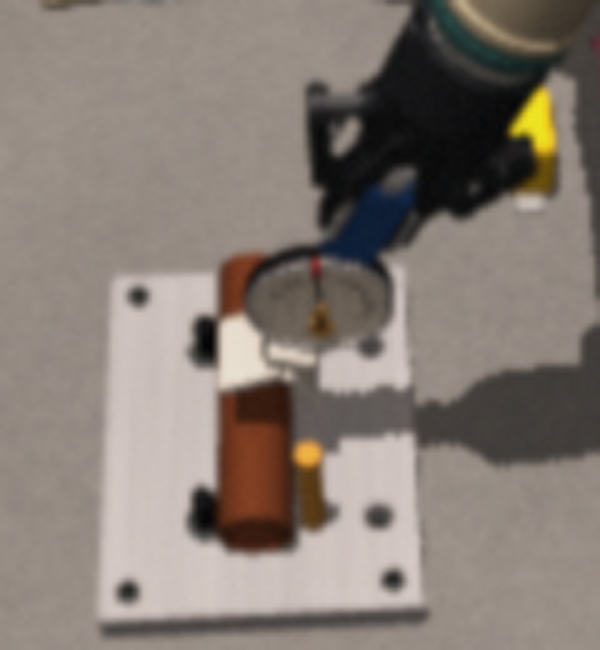

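View pics/c23.png

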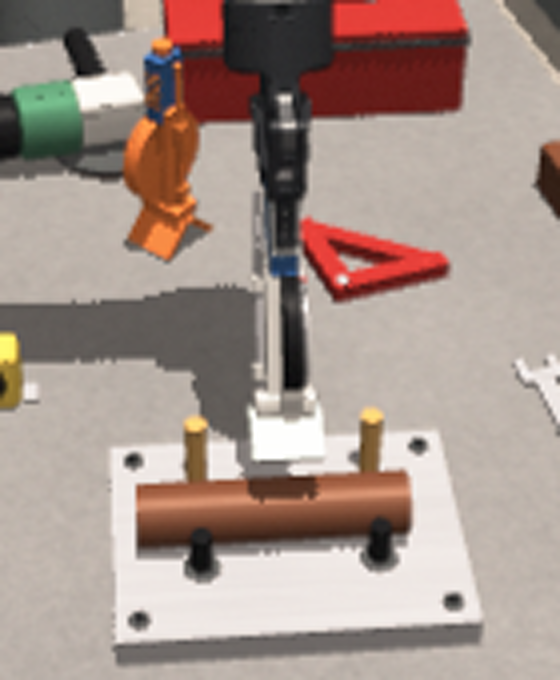

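```bash
cat > dial.py <<'E'
import sys
from h import *
d=np.load(sys.argv[1]); c=cam(d,d); T=toolT(d); Ti=np.linalg.inv(T)
ox,oy,k=float(sys.argv[2]),float(sys.argv[3]),float(sys.argv[4])
pts=[tuple(map(float,a.split(','))) for a in sys.argv[5:]]
for xp in (4,7,10):
    r=[]
    for p in pts:
        o,v=rays(c,[np.array(p)/k+[ox,oy]]); o2=(Ti@np.r_[o,1])[:3]; v2=Ti[:3,:3]@v[0]; q=o2+v2*(xp-o2[0])/v2[0]; r.append(q[1:].round(1).tolist())
    print(xp,r)
E
python3 dial.py pics/w20.npz 190 160 4.5 500,333 502,348 80,290 680,285 383,188 383,395 381,245
python3 - <<'E'
from h import *
d=np.load('pics/w20.npz'); crop(d['image'],260,205,325,250,12,'pics/c24.png')
E
```

```text
4 [[17.7, 50.9], [17.5, 45.2], [-47.2, 69.4], [48.3, 71.7], [1.0, 128.8], [0.5, 28.9], [0.5, 92.4]]
7 [[17.0, 43.3], [16.8, 37.8], [-45.4, 61.1], [46.3, 63.3], [1.0, 118.2], [0.5, 22.2], [0.5, 83.2]]
10 [[16.3, 35.8], [16.1, 30.4], [-43.6, 52.7], [44.4, 54.9], [0.9, 107.5], [0.5, 15.4], [0.4, 74.0]]
```

View pics/c24.png

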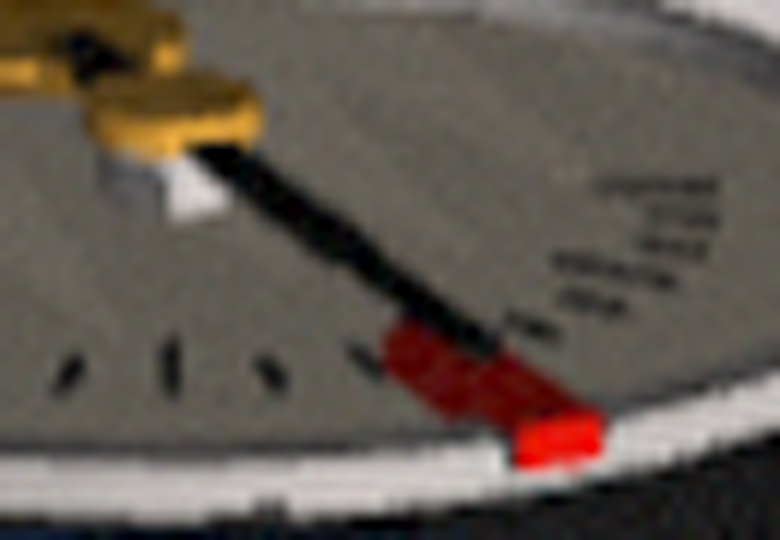

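```bash
python3 pipe.py pics/w20.npz 108 168 240 292; python3 - <<'E'
from h import *
d=np.load('pics/w20.npz'); c=cam(d,d); T=toolT(d); Ti=np.linalg.inv(T)
for y in (-2.2,-1,0):
  v=np.array([.1788,.9839]); P=np.r_[np.array([536.5,-8.2])+y*v,49]; print(y,(Ti@np.r_[P,1])[:3], proj(c,[P+[60,-10.7,0]]))
E
```

```text
slope,y at x=0 (plate frame) [-0.04232195 -2.87336319] [ -2.4  -2.4  -3.5  -2.9 -10.7 -11.9 -13.  -11.9  -3.3  -2.7  -2.7  -2.6
  -2.6  -3.1  -3.1] [85. 81. 77. 73. 69. 65. 60. 56. 52. 48. 44. 40. 36. 31. 27.] [45, 44, 44, 46, 32, 28, 28, 28, 33, 44, 44, 44, 44, 43, 43]
-2.2 [ -0.37006907  -9.28015905 198.33942363] [[264.81894291 131.78140706]]
-1 [ -0.37008342 -10.38566224 197.8726218 ] [[263.75004445 131.80878046]]
0 [ -0.37009537 -11.3069149  197.48362028] [[262.85711454 131.83173328]]
```

```bash
python3 -m jog '0 -5 6 0 0 0 -1; 0 -9.4 14 0 0 0 -1; 0 -9.4 24 0 0 0 -1; 0 -9.4 32 0 0 0 -1; 0 -9.4 32 0 0 0 -1; 0 -9.4 32 0 0 0 -1'; python3 - <<'E'
from h import *; from cell import ctrl
d,s,c=snap(ctrl,'wrist','21'); print(s['eef_pos'],s['tool_rot'],s['force'],s['torque'],s['qd'].round(3))
np.savez('pics/w21.npz',**d,eef_pos=s['eef_pos'],tool_rot=s['tool_rot'])
crop(d['image'],190,100,360,250,4.5,'pics/c25.png')
T=toolT(s);Ti=np.linalg.inv(T); P=np.r_[np.array([536.5,-8.2])-2.6*np.array([.1788,.9839]),49]; print((Ti@np.r_[P,1])[:3])
d,s,c=snap(ctrl,'scene','21');crop(d['image'],220,180,310,270,6,'pics/c26.png')
E
python3 pipe.py pics/w21.npz 90 150 240 310
```

```text
clock: 22.6
eef_pos: [548.3, 53.2, 202.3]
tool_rot: [2.742, -0.0, -0.18]
force: [0.6, -0.3, -3.9]
width: 29.1
[548.30932401  53.21325194 202.34716222] [ 2.74205893e+00 -4.61916727e-04 -1.79912692e-01] [ 0.56814961 -0.32259572 -3.93170832] [ 0.88313182 -0.15223347 -0.00685422] [-0.003 -0.004  0.001 -0.005 -0.001  0.     0.   ]
[ -0.69964754   0.35513592 166.60651729]
slope,y at x=0 (plate frame) [  0.24386454 -23.95330236] [ -2.3  -2.8  -2.8  -3.3  -2.8 -11.7 -13.3 -13.8 -13.4 -11.8  -2.3] [87. 83. 79. 76. 72. 68. 65. 61. 57. 53. 50.] [50, 50, 50, 49, 50, 33, 30, 29, 30, 31, 49]
```

View pics/c25.png

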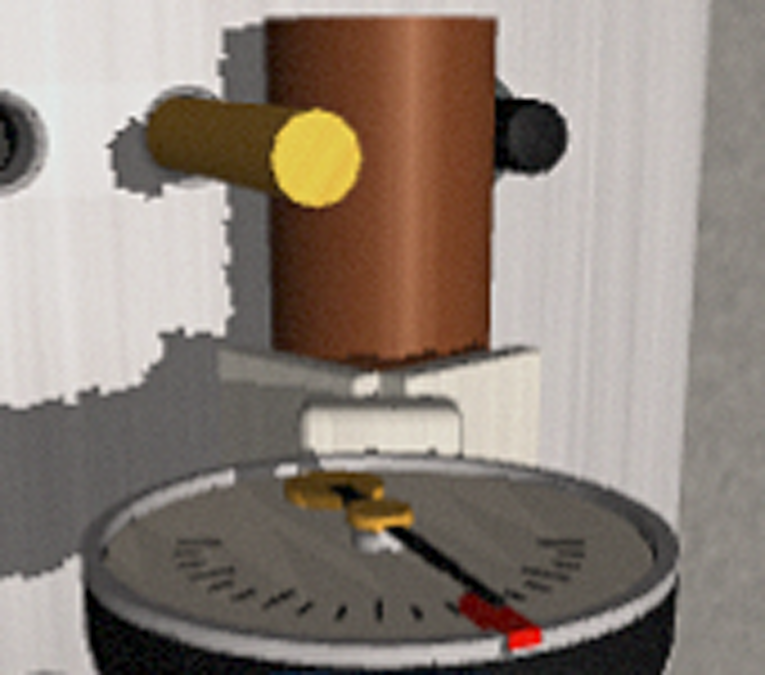

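View pics/c26.png

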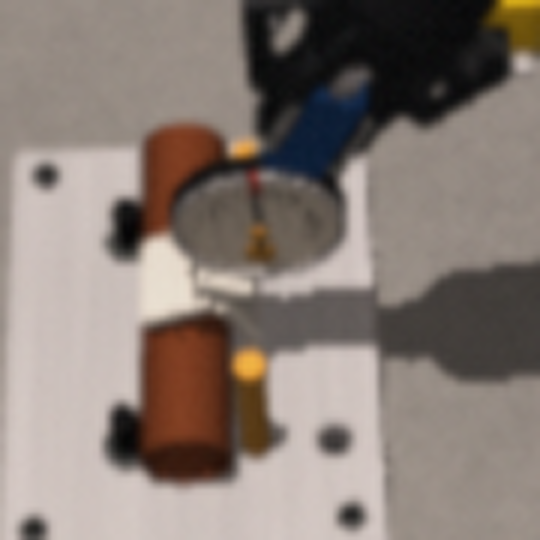

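```bash
python3 -m jog '0 0 3 0 0 0 -1; 0 0 6 0 0 0 -1; 0 0 8 0 0 0 -1; 0 0 9.5 0 0 0 -1; 0 0 10.5 0 0 0 -1; 0 0 10.5 0 0 0 -1; 0 0 10.5 0 0 0 -1'; python3 - <<'E'
from cell import ctrl; s=ctrl.read_state(); print(s['eef_pos'],s['tool_rot'],s['force'],s['torque'])
E
```

```text
clock: 23.58
eef_pos: [547.4, 49.3, 192.5]
tool_rot: [2.742, -0.0, -0.18]
force: [1.1, -1.3, -5.1]
width: 29.1
[547.4035235   49.30718327 192.54735312] [ 2.74201148e+00 -1.27193187e-04 -1.79751604e-01] [ 1.13367341 -1.33822789 -5.10738562] [ 0.85592039 -0.16492825  0.01565367]
```

```bash
python3 -m jog '0 0 0.7 0 0 0 -1; 0 0 1.4 0 0 0 -1; 0 0 1.5 0 0 0 -1; 0 0 1.5 0 0 0 -1';python3 -m jog '0 0 0.7 0 0 0 -1; 0 0 1 0 0 0 -1; 0 0 1 0 0 0 -1;0 0 1 0 0 0 -1'; python3 - <<'E'
from cell import ctrl; s=ctrl.read_state(); print(s['eef_pos'],s['tool_rot'],s['force'],s['torque'])
E
```

```text
clock: 24.08
eef_pos: [547.2, 48.7, 191.1]
tool_rot: [2.742, 0.0, -0.18]
force: [0.0, 0.2, -4.5]
width: 29.4
clock: 24.58
eef_pos: [547.5, 48.4, 190.8]
tool_rot: [2.742, -0.001, -0.18]
force: [-1.8, 2.5, 5.6]
width: 29.2
[547.45162689  48.37442273 190.80298903] [ 2.74208055e+00 -6.02883539e-04 -1.79523606e-01] [-1.78606813  2.4800291   5.57216202] [ 0.33993129  0.46627422 -0.23136099]
```

```bash
python3 -m jog '0 0 0 0 0 0 -1; 0 0 0 0 0 0 -1; 0 0 0 0 0 0 -1; 0 0 0 0 0 0 -1; 0 0 0 0 0 0 -1; 0 0 0 0 0 0 -1; 0 0 0 0 0 0 -1; 0 0 0 0 0 0 -1'; python3 - <<'E'
from h import *; from cell import ctrl
d,s,c=snap(ctrl,'wrist','22'); print(s['eef_pos'],s['tool_rot'],s['force'],s['torque'],s['qd'].round(4))
np.savez('pics/w22.npz',**d,eef_pos=s['eef_pos'],tool_rot=s['tool_rot'])
crop(d['image'],190,90,360,260,4.5,'pics/c27.png')
T=toolT(s);Ti=np.linalg.inv(T); P=np.r_[np.array([536.5,-8.2])-2.6*np.array([.1788,.9839]),49]; print((Ti@np.r_[P,1])[:3])
d,s,c=snap(ctrl,'scene','22');crop(d['image'],220,180,310,270,6,'pics/c28.png')
d,s,c=snap(ctrl,'side','22');crop(d['image'],220,130,360,300,4,'pics/c29.png')
E
python3 pipe.py pics/w22.npz 90 150 240 310
```

```text
clock: 25.58
eef_pos: [547.4, 48.4, 190.8]
tool_rot: [2.742, -0.001, -0.18]
force: [-1.2, 2.8, 5.5]
width: 29.5
[547.42829966  48.39295583 190.79116553] [ 2.74209259e+00 -5.62593611e-04 -1.79530588e-01] [-1.17660576  2.83053693  5.54481941] [ 0.33964718  0.41116794 -0.19003603] [-0.0006 -0.0039 -0.0004  0.0011  0.0021 -0.001   0.0004]
[ -0.72735825   0.34105901 154.05436031]
slope,y at x=0 (plate frame) [  0.26385353 -25.45606027] [ -2.8  -2.8  -2.8  -2.8  -2.8 -11.2 -12.8 -13.9 -13.4 -12.4  -2.8] [86. 83. 79. 76. 73. 69. 65. 62. 58. 54. 51.] [51, 52, 52, 52, 52, 35, 32, 30, 31, 31, 39]
```

View pics/c27.png

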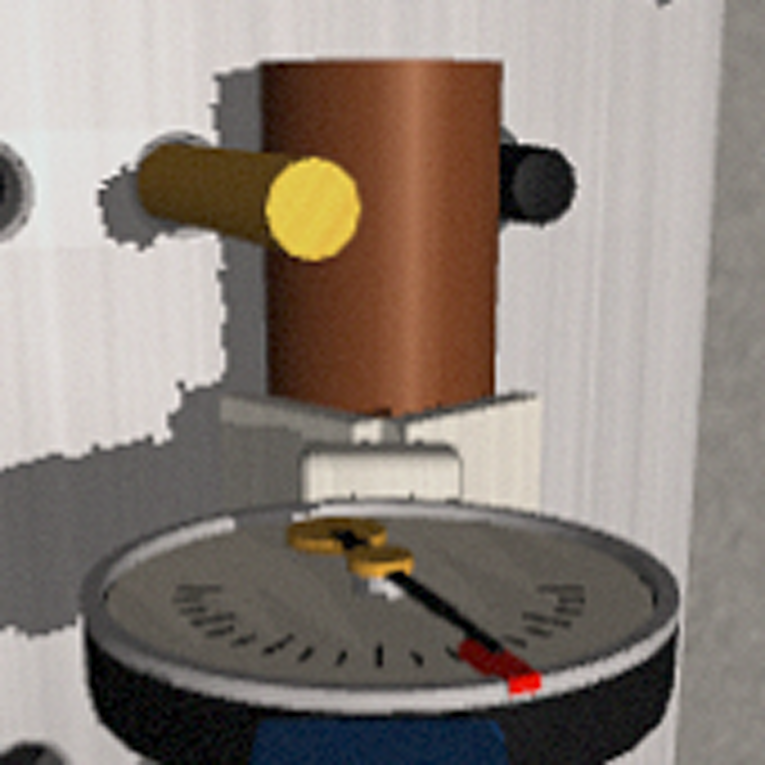

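View pics/c28.png

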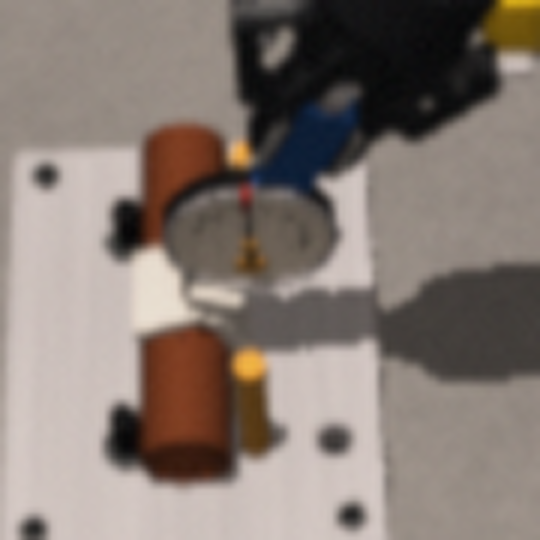

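View pics/c29.png

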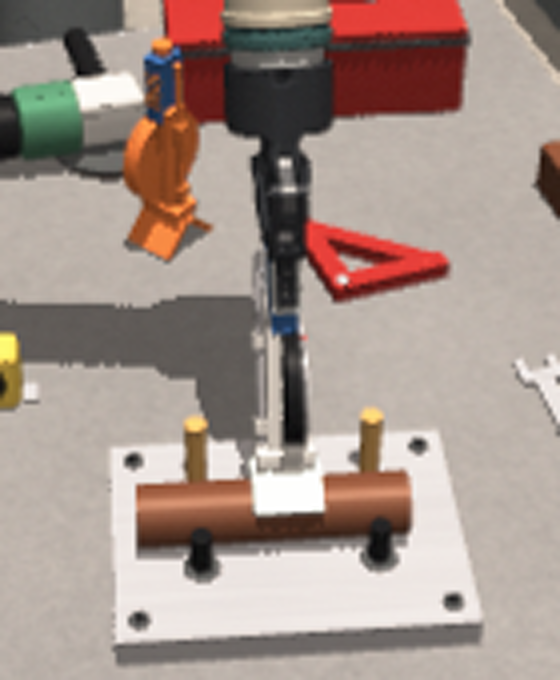

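```bash
python3 - <<'E'
from h import *
d=np.load('pics/w22.npz'); crop(d['image'],260,205,325,250,12,'pics/c30.png')
for f in('w20','w21','w22'):
    im=np.load(f'pics/{f}.npz')['image']; hsv=cv2.cvtColor(im,cv2.COLOR_RGB2HSV); m=((hsv[...,0]<8)|(hsv[...,0]>172))&(hsv[...,1]>190)&(hsv[...,2]>50); m[:225]=0;m[260:]=0;m[:,:280]=0;m[:,320:]=0
    ys,xs=np.nonzero(m); print(f,xs.mean(),ys.mean(),len(xs),xs.min(),xs.max())
E
```

```text
w20 300.9021739130435 237.67391304347825 92 292 309
w21 301.0531914893617 237.72340425531914 94 292 309
w22 300.9021739130435 237.77173913043478 92 292 309
```

View pics/c30.png

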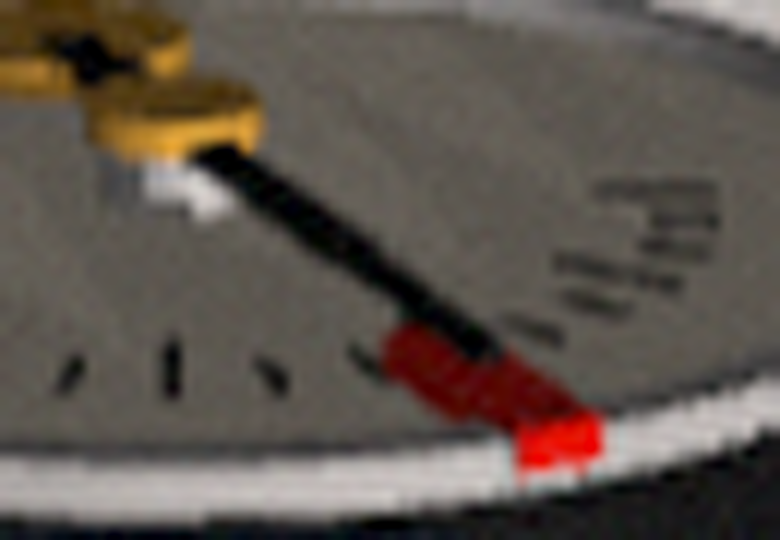

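```bash
python3 - <<'E'
from cell import ctrl
s=ctrl.read_state(); print(s['clock'],s['force'],s['width'])
print(ctrl.finish_job())
E
```

```text
25.725 [-0.07140177  3.25606403  5.74834177] 28.927201766519904
the job is handed in; nothing more can be done
None
```

I put both brass pins in the bores beside the pipe and let them go. I then took the white-dialled gauge by its blue grip and seated it on the pipe at a 0.40 rad lean. The job was handed in at 25.7 s with the gauge still held; no verdict was reported.

**Last checks:**
- **Pins:** both tops measured about 104 mm above the bench, against 105 mm when fully home. The pin in bore_b read about 4 mm off its bore at the top. I took this to be lean within the play plus measuring error, and did not look at it again from closer.
- **Seating:** the pipe's axis lay 154 mm ahead of the TCP (153.9 expected for both legs bearing) and 0.3 mm to one side.
- **Contact:** the push on the pipe is about 10 N, along the gauge's own axis. The readings held over the last second.
- **Needle:** it was steady, and about 0.01 rad from the middle of the mark in the wrist picture. The scene picture agrees.

**Where measurements disagreed:**
- **Mark angle:** the estimates ranged from 0.39 to 0.43 rad. I discounted the higher ones because they ignored the needle standing proud of the dial; my first casts onto the dial, with its position taken from the saddle corners, gave even larger angles and were rejected.
- **Pipe position:** it measured about 2.6 mm to the -y side of the middle line, against about 1 mm given. This is within my uncertainty on the plate's position.

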